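Rock jammed ball plugs out of their bottles and discharge them

TASK

Some of the clear bottles lying on the rubber mat have a resin ball plug jammed in the neck: hold each of these mouth-down over the open bin of the hopper and rock it side to side until its plug drops into the bin, then lay the emptied bottle back on the mat, right way up as it was. When every plug is in the bin, swing the hopper's sprung lever all the way to its stop so that all the plugs drop into the trough, and let it spring back. Leave all the bottles lying on the mat, and leave the thumb slug, finger grip and caliper where they are.

Things in the scene. Friction and masses are not known exactly. Their poses are not given: they have to be found in the camera images.
- mat: Black rubber mat, fixed on the counter, 260 (x) by 440 (y) by 3 mm thick; origin at the centre of its underside. The three bottles lie on it.
- bottle1: Clear flat-sided bottle, 0.16 kg, lying on the mat. Origin: centre of the underside of its body; own x to the mouth, z up. Body x -40 to 40, 60 wide (y), 44 mm high: grip across its width. Neck x 40 to 111, 44 wide, z 7 to 39 mm, open only at the mouth. With the mouth tipped down 25 deg, rolling 30 deg about its long axis to one side and then the other lets the plug past both ribs in the neck.
- bottle2: Clear flat-sided bottle, 0.16 kg, lying on the mat. Origin: centre of the underside of its body; own x to the mouth, z up. Body x -40 to 40, 60 wide (y), 44 mm high: grip across its width. Neck x 40 to 111, 44 wide, z 7 to 39 mm, open only at the mouth. With the mouth tipped down 25 deg, rolling 30 deg about its long axis to one side and then the other lets the plug past both ribs in the neck.
- bottle3: Clear flat-sided bottle, 0.16 kg, lying on the mat. Origin: centre of the underside of its body; own x to the mouth, z up. Body x -40 to 40, 60 wide (y), 44 mm high: grip across its width. Neck x 40 to 111, 44 wide, z 7 to 39 mm, open only at the mouth. With the mouth tipped down 25 deg, rolling 30 deg about its long axis to one side and then the other lets the plug past both ribs in the neck.
- bottle1_mouth (a point): Centre of the bottle's mouth, 111 mm from the origin and 22 mm up; axes as the bottle's. Neck inside 38 mm wide, with two upright white ribs 13 mm out from opposite side walls, 31 mm apart: the inner (x 68) on the +y side, the outer (x 99) opposite. The plug starts caught behind the inner one. The neck's floor rises 3 deg to the mouth, so a level bottle keeps its plug.
- bottle2_mouth (a point): Centre of the bottle's mouth, 111 mm from the origin and 22 mm up; axes as the bottle's. Neck inside 38 mm wide, with two upright white ribs 13 mm out from opposite side walls, 31 mm apart: the inner (x 68) on the -y side, the outer (x 99) opposite. The plug starts caught behind the inner one. The neck's floor rises 3 deg to the mouth, so a level bottle keeps its plug.
- bottle3_mouth (a point): Centre of the bottle's mouth, 111 mm from the origin and 22 mm up; axes as the bottle's. Neck inside 38 mm wide, with two upright white ribs 13 mm out from opposite side walls, 31 mm apart: the inner (x 68) on the +y side, the outer (x 99) opposite. The plug starts caught behind the inner one. The neck's floor rises 3 deg to the mouth, so a level bottle keeps its plug.
- plug1: Translucent blue resin ball plug, 22 mm sphere, 14 g, origin at its centre; starts in the neck of bottle1, or is absent.
- plug2: Translucent blue resin ball plug, 22 mm sphere, 14 g, origin at its centre; starts in the neck of bottle2, or is absent.
- plug3: Translucent blue resin ball plug, 22 mm sphere, 14 g, origin at its centre; starts in the neck of bottle3, or is absent.
- hopper: Fixed grey sheet-metal hopper, 224 mm long (x), 122 wide; origin at counter level. Front (own -x): trough, inside x -122 to -28, y -55 to 55, floor at 6, walls 40 mm high. Behind it the open-topped bin: inside x -29 to 90, y -55 to 55, walls 115 mm high, floor sloping 12 deg down to the gate, from 76 to 50 mm high. The gate is a flap closing the bin's front; plugs rest against it.
- hopper_top (a point): Centre of the bin's open top, at 115 mm height; axes as the hopper's.
- handle (a point): Near the middle of the gate lever's black handle bar (14 mm thick, 59 mm long along the hopper's y), beside the bin on its +y side. The lever is 65 mm long from its pivot (point gate_pivot). At rest it leans 0.45 rad from upright to the hopper's -x; pushed to +x it swings 1.0 rad to its stop, 0.55 rad past upright.
- gate_pivot (a point): Point on the gate lever's axis below the handle, 108 mm high; the axis runs along the hopper's y.
- gate (a joint): Gate lever angle, rad: 0 shut (sprung), 1.0 at the stop with the gate open (about 5 N at the handle). It springs shut when let go.
- thumb_slug: Pink urethane thumb slug, upright tube 33 mm across, 50 mm high; origin under its centre. Bystander.
- finger_grip: Black rubber finger grip, upright tube 27 mm across, 30 mm high; origin under its centre. Bystander.
- caliper: Flat steel span caliper, 160 mm long, 5 to 7 mm thick, jaws to own -y, lying on the counter. Bystander.
Not all that is in view belongs to the job. Leave any orange look-alike of the bottle3 alone.

How it is judged:
On the way, in this order (a step that is already met when the one before it is completed fails the run):
1. every plug is out of its bottle and in the hopper's bin (x of plug1 in the frame of hopper between -0.03 and 0.092 m and y of plug1 in the frame of hopper between -0.057 and 0.057 m and z of plug1 in the frame of hopper between 0.05 and 0.12 m and x of plug2 in the frame of hopper between -0.03 and 0.092 m and y of plug2 in the frame of hopper between -0.057 and 0.057 m and z of plug2 in the frame of hopper between 0.05 and 0.12 m and x of plug3 in the frame of hopper between -0.03 and 0.092 m and y of plug3 in the frame of hopper between -0.057 and 0.057 m and z of plug3 in the frame of hopper between 0.05 and 0.12 m), for 0.2 s.
2. the lever is swung to its stop (value of joint gate above 0.93 rad), for 0.1 s.
At the end, for the whole second after the job is handed in: every plug lies in the trough, the gate lever is back at rest (under 0.08 rad), and all three bottles lie the right way up (within 0.12 rad) with the middle of the body over the mat (x of plug1 in the frame of hopper between -0.125 and -0.024 m and y of plug1 in the frame of hopper between -0.057 and 0.057 m and z of plug1 in the frame of hopper between 0 and 0.04 m and x of plug2 in the frame of hopper between -0.125 and -0.024 m and y of plug2 in the frame of hopper between -0.057 and 0.057 m and z of plug2 in the frame of hopper between 0 and 0.04 m and x of plug3 in the frame of hopper between -0.125 and -0.024 m and y of plug3 in the frame of hopper between -0.057 and 0.057 m and z of plug3 in the frame of hopper between 0 and 0.04 m and x of bottle1 in the frame of mat between -0.13 and 0.13 m and y of bottle1 in the frame of mat between -0.22 and 0.22 m and z of bottle1 in the frame of mat between -0.003 and 0.012 m and angle between each of bottle1, bottle2, bottle3's own z axis and vertical below 0.12 rad and x of bottle2 in the frame of mat between -0.13 and 0.13 m and y of bottle2 in the frame of mat between -0.22 and 0.22 m and z of bottle2 in the frame of mat between -0.003 and 0.012 m and x of bottle3 in the frame of mat between -0.13 and 0.13 m and y of bottle3 in the frame of mat between -0.22 and 0.22 m and z of bottle3 in the frame of mat between -0.003 and 0.012 m and value of joint gate below 0.08 rad); the robot touches nothing.
It fails at once if a bystander (thumb slug, finger grip or caliper) was moved more than 25 mm (distance of any of thumb_slug, finger_grip, caliper from where it was at the start of the episode above 0.025 m).
Of plug1, plug2, plug3 only 2 to 3 are there at a start; the rules pass over those that are not, and their reading is None.
At some moment in a run one of bottle1, bottle2, bottle3 may be knocked a few centimetres aside while the robot is not near it.
It also fails if it takes over 210 s, if anything falls off the work surface, if the arm or the gripper's body presses on something with over 40 N, if the wrist force passes 120 N, or if a joint passes its speed limit or range.

ROBOT

A 6-joint arm with a two-finger parallel gripper is mounted at the origin on the work surface. World frame = base frame: x ahead of the robot, y to its left, z up, the work surface at z = 0. Lengths are in m, angles in rad, forces in N, time in s.
With the tool pointing down it reaches from about 0.275 to 0.725 m from the base axis. Payload 15.9 kg.
Tool frame: the origin (TCP) lies on the front face of the gripper's body, between the roots of the fingers; the fingertips stand 73 mm ahead of it and the grasp point (between the pads) lies 54 mm ahead of it; z points along the fingers, y is the line along which they close (so a half turn about z gives the same grasp; the last joint's range is limited). The gripper opens to 85 mm and grips with 20 to 120 N. Pads are 22 mm wide; open, the fingers measure 114 mm over their backs; the gripper's body (76 mm by 85 mm) begins 54 mm behind the grasp point. The pads swing forward as they close: fully open they stand 13 mm farther back than shut.
Start: joints at [1.194, 0.213, -0.034, 1.323, 0, 1.571], TCP at [0.184, 0.465, 0.304] pointing down, gripper open.
Joint ranges: [-2.98, 2.98], [-0.74, 1.72], [-1.14, 1.35], [-2.1, 2.04], [-1.57, 1.44], [-3.14, 3.14]. Speed limits (rad/s): [1.89, 1.89, 2.39, 2.57, 3.14, 3.14].

INTERFACE

Orientations are given as [roll, pitch, yaw] about the fixed x, y, z axes, in that order (R = Rz(yaw) Ry(pitch) Rx(roll)).
In Python, from workcell import arm, grab_frame, workorder gives the robot as it stands. The module is installed in compiled form; this text tells all that it offers.
- The arm moves only by the tool send_rows, never from a script. Its argument "moves" is a list of rows, each a list of 3 entries, a list of its own where there are three numbers: the shift along the tool's x, y, z in cm, then the turn about the tool's z in rad, then the closure, from 0 (fully open) to 1 (shut). In form: [[[dx, dy, dz], turn, claw], ...]. A call has 1 to 10 rows; each row is the pose to reach, as a shift and turn from the pose commanded when the call began, along the tool's axes at that moment; what a row does not reach only later rows make up. A row lasts 1/12 s, in which the tool goes at most 41.7 mm and 7.16 degrees, less where a joint would pass 70% of its speed; a pose out of reach is approached as far as the arm can. A call with a gripper value outside its range is refused whole. The fingers move at their own pace and stop on an object; the grip force is fixed at half the most. Time passes only in rows, so rows that repeat a pose let the fingers close. It gives the time, the measured TCP pose, the force, the opening and the grip force at its end, in the units of the state.
- arm.get_state(): the state, without advancing time (a new reading comes with each control period).
- grab_frame(name): name is "scene" or "top" or "wrist"; returns a dict with "img" (420x560x3 uint8, blue, green, red), "camera_matrix" (3x3 intrinsics, pixels), "D" ([k1, k2, p1, p2, k3] as OpenCV has them; the pictures are not rectified), "view" (4x4, takes a point from world to camera coordinates). Camera axes: x right, y up, looking along -z (the intrinsics and any distortion apply to the point x, -y, -z); pixel columns grow to the right and rows downward; lengths in m; the calibration is good to about 2 mm. A picture is of the moment at which its call begins. There is no depth.
- workorder.hand_in(): hands the job in; it is judged then, once.
The state is a dict: "clock": time; "joint_positions": joint angles; "qd": joint speeds; "effort": joint torques, N m; "tcp_pos": TCP position; "eef_rot": TCP orientation; "wrist_force": force on the tool from outside, world axes, zero at the start; "wrist_torque": the same for the moment, N m; "gripper_width": opening from 0.0 (shut) to 1.0 (fully open); "grasp_force": force on a finger pad.
Only numpy, scipy, OpenCV 4.12 (cv2) and the standard library are available. Lean on these libraries where they do the work, as an engineer would, in place of code of your own. Each camera call takes 0.05 s, during which the arm holds its last target. There are 200 camera calls.

## Working session

There is one attempt and no reset: what is moved stays moved. The work goes in short steps, Python scripts to look and compute and a tool call to move; the robot and the scene stay as the last step left them, time stands still between calls to the robot, and variables do not carry over. Pictures are saved under pics/ and viewed, at most 14 in all, crops included, and the job is handed in when it is done.

Besides the shell and the picture viewer there is one more tool, called after "Emit:" as name([rows], argument=value, ...), one row to a line, values as JSON. send_rows: Moves the arm, as the interface text tells. Its arguments: {"type":"object","properties":{"moves":{"type":"array"}},"required":["moves"]}

```bash
mkdir -p pics; cat > h.py <<'E'
import numpy as np, cv2
from workcell import arm, grab_frame, workorder
def cam(n,save=None):
    f=grab_frame(n)
    if save: cv2.imwrite(save,f["img"])
    np.savez(f"{n}.npz",**{k:np.array(v) for k,v in f.items()})
    return f
def load(n): return dict(np.load(f"{n}.npz"))
def ray(f,uv):
    p=cv2.undistortPoints(np.array(uv,float).reshape(-1,1,2),np.array(f["camera_matrix"]),np.array(f["D"],float)).reshape(-1,2)
    V=np.array(f["view"]);R=V[:3,:3];o=-R.T@V[:3,3]
    d=np.c_[p[:,0],-p[:,1],-np.ones(len(p))]@R
    return o,d
def onplane(f,uv,z):
    o,d=ray(f,uv); return o+d*((z-o[2])/d[:,2])[:,None]
def proj(f,P):
    V=np.array(f["view"]);c=np.atleast_2d(P)@V[:3,:3].T+V[:3,3]
    c=c*[1,-1,-1]
    return cv2.projectPoints(c,np.zeros(3),np.zeros(3),np.array(f["camera_matrix"]),np.array(f["D"],float))[0].reshape(-1,2)
def tri(f1,u1,f2,u2):
    o1,d1=ray(f1,u1);o2,d2=ray(f2,u2);d1=d1[0];d2=d2[0]
    s=np.linalg.lstsq(np.c_[d1,-d2],o2-o1,rcond=None)[0]
    a=o1+s[0]*d1;b=o2+s[1]*d2
    return (a+b)/2,np.linalg.norm(a-b)
E
python3 - <<'E'
from h import *
np.set_printoptions(precision=3,suppress=True)
for n in("scene","top","wrist"):
    f=cam(n,f"pics/{n}0.png"); V=f["view"]; print(n,-np.array(V)[:3,:3].T@np.array(V)[:3,3])
print(arm.get_state())
E
```

```text
scene [1.076 0.016 0.694]
top [0.295 0.047 1.29 ]
wrist [0.112 0.493 0.373]
{'clock': 0.15, 'joint_positions': array([ 1.194,  0.213, -0.035,  1.324,  0.   ,  1.571]), 'qd': array([-0.002, -0.002,  0.002,  0.   , -0.001, -0.   ]), 'effort': array([ -0.002, -68.641,  48.725,   0.013,  -0.   ,   0.   ]), 'tcp_pos': array([0.184, 0.465, 0.304]), 'eef_rot': array([-3.141, -0.   ,  2.765]), 'wrist_force': array([-0.038, -0.084, -0.762]), 'wrist_torque': array([0.009, 0.018, 0.041]), 'grasp_force': 0.0, 'gripper_width': 0.9973445531789003}
```

View pics/scene0.png

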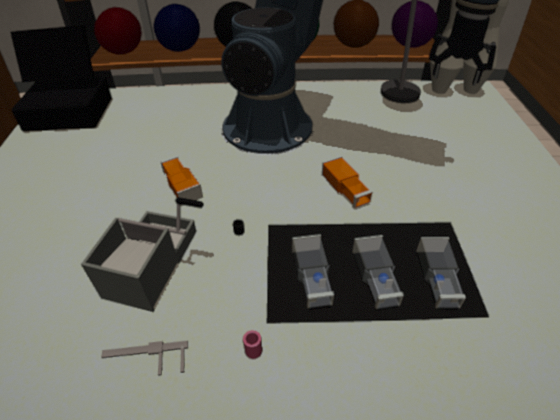

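View pics/top0.png

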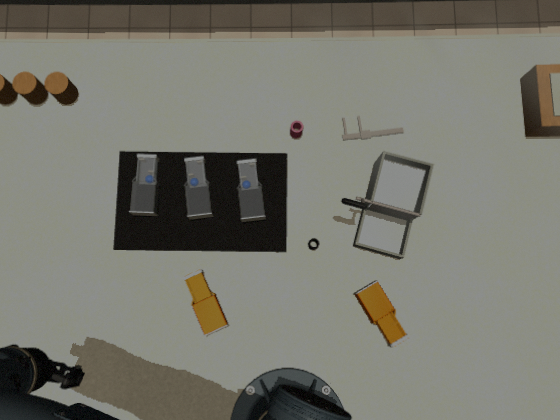

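Emit:
send_rows([
  [[0,10,0],0,0],
  [[0,20,0],0,0],
  [[0,30,0],0,0],
  [[0,40,0],0,0],
  [[0,40,0],0,0],
  [[0,40,0],0,0],
  [[0,40,0],0,0],
  [[0,40,0],0,0],
  [[0,40,0],0,0],
  [[0,40,0],0,0],
])

```text
clock: 0.98
tcp_pos: [0.269, 0.6797, 0.3222]
eef_rot: [-3.083, 0.0, 2.765]
wrist_force: [-1.2, -0.7, -1.3]
gripper_width: 0.999
grasp_force: 0.0
```

```bash
python3 -c "
from h import *
print(arm.get_state())"
```

```text
{'clock': 0.9833, 'joint_positions': array([ 1.19399160e+00,  9.73671330e-01,  1.29638530e+00,  1.95237601e+00,
       -6.57764468e-06,  1.57081705e+00]), 'qd': array([ 1.54866041e-03,  1.79444244e-01,  1.30377751e+00,  1.96372486e+00,
        8.88649494e-05, -7.36325344e-04]), 'effort': array([ 8.66374958e-04, -1.37622542e+02,  4.21771932e+01, -1.25287914e+01,
        3.52256609e-05,  5.90147579e-06]), 'tcp_pos': array([0.26898637, 0.67974782, 0.32223391]), 'eef_rot': array([-3.08272694e+00,  7.78538817e-06,  2.76476762e+00]), 'wrist_force': array([-1.23908225, -0.66572516, -1.2672068 ]), 'wrist_torque': array([-0.0053162 , -0.002204  ,  0.00132088]), 'grasp_force': 0.0, 'gripper_width': 0.9992128082415571}
```

Emit:
send_rows([
  [[0,0,0],0,0],
  [[0,0,0],0,0],
  [[0,0,0],0,0],
  [[0,0,0],0,0],
])

```text
clock: 1.32
tcp_pos: [0.2682, 0.6778, 0.3291]
eef_rot: [-3.089, -0.0, 2.765]
wrist_force: [0.8, 0.1, -0.9]
gripper_width: 0.998
grasp_force: 0.0
```

Emit:
send_rows([
  [[0,0,0],0,0],
  [[0,0,0],0,0],
  [[0,0,0],0,0],
  [[0,0,0],0,0],
])

```text
clock: 1.65
tcp_pos: [0.2681, 0.6775, 0.3297]
eef_rot: [-3.089, 0.0, 2.765]
wrist_force: [-0.4, -0.5, -0.2]
gripper_width: 1.0
grasp_force: 0.0
```

```bash
python3 -c "
from h import *
print(arm.get_state())"
```

```text
{'clock': 1.65, 'joint_positions': array([ 1.19401390e+00,  9.61461682e-01,  1.29180688e+00,  1.95380171e+00,
       -1.18855350e-05,  1.57079853e+00]), 'qd': array([-7.25628091e-04,  5.60906582e-04,  5.70159890e-03,  1.48832682e-03,
       -1.15589406e-03,  3.87300009e-05]), 'effort': array([-4.06655672e-03, -1.19221852e+02,  4.20725334e+01,  7.29720164e-01,
       -6.47442948e-05, -2.16310703e-06]), 'tcp_pos': array([0.26807597, 0.67748782, 0.32966615]), 'eef_rot': array([-3.08893247e+00,  1.19851427e-05,  2.76480865e+00]), 'wrist_force': array([-0.39684136, -0.53029667, -0.21033174]), 'wrist_torque': array([ 0.02243187, -0.00934423,  0.03247764]), 'grasp_force': 0.0, 'gripper_width': 1.0002711010727372}
```

Emit:
send_rows([
  [[0,4,0],0,0],
  [[0,8,0],0,0],
  [[0,12,0],0,0],
  [[0,16,0],0,0],
  [[0,20,0],0,0],
  [[0,20,0],0,0],
  [[0,20,0],0,0],
  [[0,20,0],0,0],
  [[0,20,0],0,0],
  [[0,20,0],0,0],
])

```text
clock: 2.48
tcp_pos: [0.2605, 0.6582, 0.3527]
eef_rot: [-3.07, -0.0, 2.765]
wrist_force: [-0.8, -0.6, -0.1]
gripper_width: 0.997
grasp_force: 0.0
```

```bash
python3 -c "
from h import *
print(arm.get_state()['joint_positions'])"
```

```text
[1.19399299e+00 9.59044413e-01 1.35228416e+00 2.03602809e+00
 2.17475364e-05 1.57083548e+00]
```

Emit:
send_rows([
  [[0,0,-4],0,0],
  [[0,0,-8],0,0],
  [[0,0,-12],0,0],
  [[0,0,-16],0,0],
  [[0,0,-20],0,0],
  [[0,0,-20],0,0],
  [[0,0,-20],0,0],
  [[0,0,-20],0,0],
  [[0,0,-20],0,0],
  [[0,0,-20],0,0],
])

```text
clock: 3.32
tcp_pos: [0.2566, 0.6483, 0.4076]
eef_rot: [3.135, 0.0, 2.765]
wrist_force: [-0.6, -0.2, 0.4]
gripper_width: 1.0
grasp_force: 0.0
```

```bash
python3 -c "
from h import *
print(arm.get_state()['joint_positions'])"
```

```text
[ 1.19395317e+00  8.80905561e-01  1.35222438e+00  2.03596926e+00
 -8.54675656e-06  1.57078433e+00]
```

```bash
python3 - <<'E'
from h import *
t=load("top")["img"]
cv2.imwrite("pics/topmat.png",cv2.resize(t[145:260,108:298],None,fx=4.2,fy=4.2,interpolation=cv2.INTER_CUBIC))
cv2.imwrite("pics/tophop.png",cv2.resize(t[140:270,325:445],None,fx=4.5,fy=4.5,interpolation=cv2.INTER_CUBIC))
from scipy.optimize import least_squares
D=[(.213,-.0345,1.3235,.5001,.304),(.96146,1.2918,1.9538,.7286,.32967),(.95904,1.35228,2.03603,.70785,.3527),(.8809,1.35222,2.03597,.6972,.4076)]
def m(p,q2,q3,q4):
    h,L1,L2,L3,a=p;f=q2-q3;P=f+q4
    return a+L1*np.sin(q2)+L2*np.cos(f)+L3*np.cos(P),h+L1*np.cos(q2)-L2*np.sin(f)-L3*np.sin(P)
s=least_squares(lambda p:np.ravel([np.array(m(p,*d[:3]))-d[3:] for d in D]),[.3,.4,.4,.2,0])
print(s.x,s.fun*1e3)
E
```

```text
[0.22617022 0.40394576 0.34069876 0.23475771 0.08296624] [-1.4732991  -1.23513635 -4.46651147  3.76620779  3.61020271  1.85917383
  2.32960671 -4.39024541]
```

View pics/topmat.png

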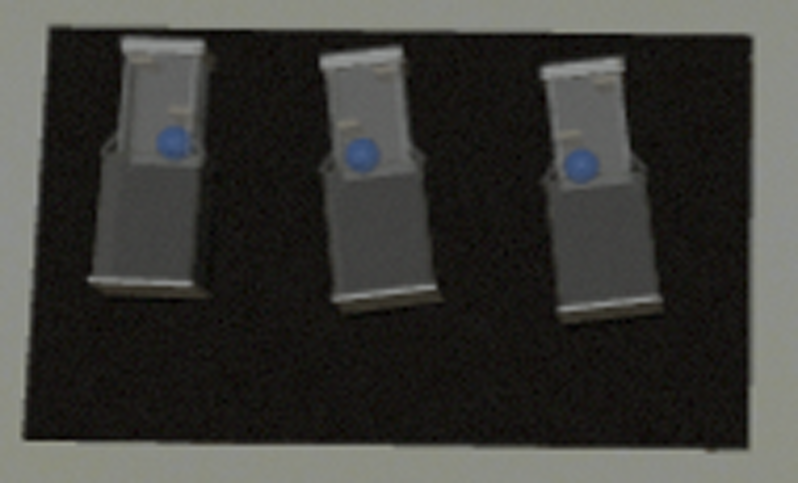

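View pics/tophop.png

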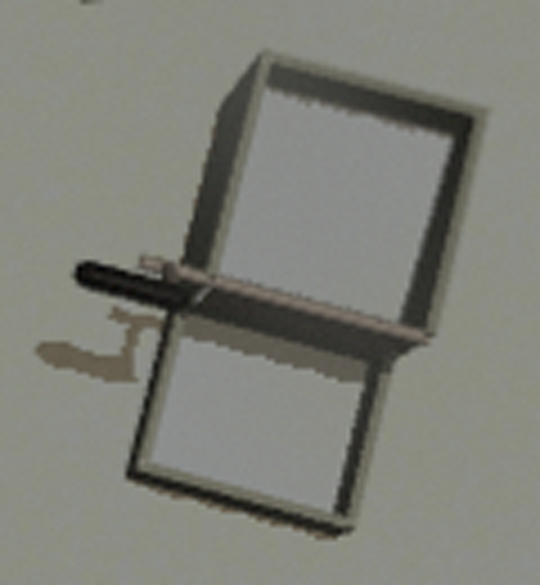

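```bash
python3 - <<'E'
from h import *
np.set_printoptions(precision=4,suppress=True)
f=load("top")
M=lambda p:np.array(p)/4.2+[107.6,144.6]; H=lambda p:np.array(p)/4.5+[324.6,139.6]
for n,m,r in(("L",(164,46),(141,283)),("M",(362.5,57),(385,294)),("R",(583,67),(609.5,305))):
    a=onplane(f,M(m),.042)[0];b=onplane(f,M(r),.047)[0];d=(a-b)[:2];l=np.hypot(*d)
    print(n,a,b,"len",l,"yaw",np.arctan2(d[1],d[0]),"org",b[:2]+d/l*.04)
print("mat",onplane(f,M([(50,27),(750,36),(748,448),(24,438)]),.003))
c=onplane(f,H([(265,55),(488,112),(432,338),(190,275)]),.115);print("bin",c)
print("sides",[np.linalg.norm(c[i]-c[(i+1)%4]) for i in range(4)])
print("trough front",onplane(f,H([(132,472),(350,525)]),.04))
print("handle",onplane(f,H([(82,272),(190,298)]),.166))
# two-view check from scene: mouth/rear heights
g=load("scene")
for P in(a,b,c[1]):print(proj(g,P))
E
python3 -c "
import cv2;i=cv2.imread('pics/scene0.png')
cv2.imwrite('pics/sc.png',cv2.resize(i[185:325,70:490],None,fx=1.9,fy=1.9*1.8,interpolation=cv2.INTER_CUBIC))"
```

```text
L [0.664  0.3499 0.042 ] [0.5176 0.3577 0.047 ] len 0.146646224333581 yaw -0.05311413482151522 org [0.5575 0.3556]
M [0.6563 0.2298 0.042 ] [0.5099 0.2134 0.047 ] len 0.14733206847009914 yaw 0.11142659209071003 org [0.5497 0.2179]
R [0.649  0.0964 0.042 ] [0.5023 0.0807 0.047 ] len 0.1475571522453046 yaw 0.10676517105752108 org [0.5421 0.085 ]
mat [[ 0.6883  0.4307  0.003 ]
 [ 0.6792 -0.0063  0.003 ]
 [ 0.4215 -0.0015  0.003 ]
 [ 0.4309  0.4358  0.003 ]]
bin [[ 0.6467 -0.2334  0.115 ]
 [ 0.6143 -0.3484  0.115 ]
 [ 0.4939 -0.3123  0.115 ]
 [ 0.5282 -0.1892  0.115 ]]
sides [np.float64(0.1194229802698704), np.float64(0.12558748281805726), np.float64(0.12779777345083485), np.float64(0.1264057521714548)]
trough front [[ 0.4335 -0.1682  0.04  ]
 [ 0.4039 -0.285   0.04  ]]
handle [[ 0.5201 -0.1253  0.166 ]
 [ 0.5064 -0.1785  0.166 ]]
[[319.354 295.033]]
[[305.6302 236.1132]]
[[ 80.981  262.5471]]
```

View pics/sc.png

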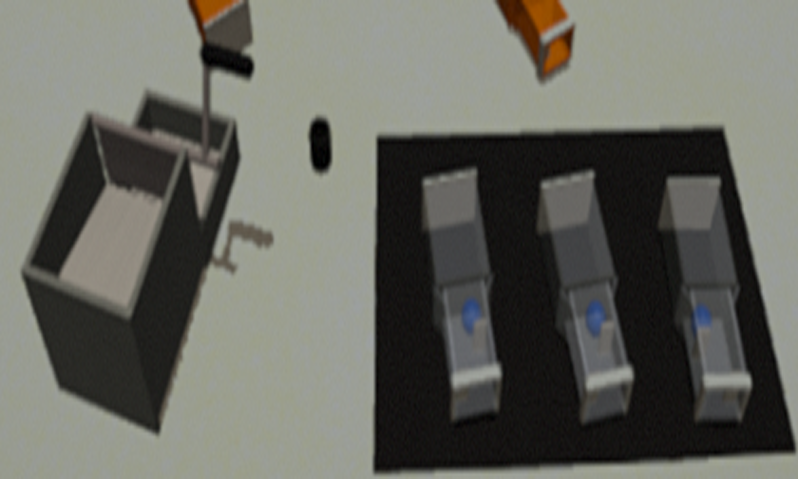

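Emit:
send_rows([
  [[-3.2,-2.5,0],0,0],
  [[-6.4,-5,0],0,0],
  [[-9.6,-7.5,0],0,0],
  [[-12.8,-10,0],0,0],
  [[-16,-12.5,0],0,0],
  [[-19.2,-15,0],0,0],
  [[-22.4,-17.5,0],0,0],
  [[-25.6,-20,0],0,0],
  [[-28.8,-22.5,0],0,0],
  [[-32,-25,0],0,0],
])

```text
clock: 4.15
tcp_pos: [0.4327, 0.3471, 0.4067]
eef_rot: [3.135, -0.0, 2.765]
wrist_force: [0.4, 0.2, 1.0]
gripper_width: 1.0
grasp_force: 0.0
```

Emit:
send_rows([
  [[-3.2,-2.5,0],0,0],
  [[-6.4,-5,0],0,0],
  [[-9.6,-7.5,0],0,0],
  [[-12.8,-10,0],0,0],
  [[-16,-12.5,0],0,0],
  [[-19.2,-15,0],0,0],
  [[-21.5,-17,0],0,0],
  [[-21.5,-17,0],0,0],
  [[-21.5,-17,0],0,0],
])

```text
clock: 4.9
tcp_pos: [0.5702, 0.1104, 0.4049]
eef_rot: [3.135, -0.001, 2.762]
wrist_force: [-0.0, 0.5, 0.1]
gripper_width: 1.0
grasp_force: 0.0
```

```bash
python3 -c "
from h import *
print(arm.get_state()['joint_positions'])"
```

```text
[0.18886897 0.40945237 0.49156002 1.65016996 0.00589292 0.56844906]
```

Emit:
send_rows([
  [[-4,0.9,0],0,0],
  [[-8,1.7,0],0,0],
  [[-12,2.6,0],0,0],
  [[-16,3.4,0],0,0],
  [[-20,4.3,0],0,0],
  [[-24,5.2,0],0,0],
  [[-24,5.2,0],0,0],
  [[-24,5.2,0],0,0],
  [[-24,5.2,0],0,0],
  [[-24,5.2,0],0,0],
])

```text
clock: 5.73
tcp_pos: [0.6956, 0.0647, 0.4017]
eef_rot: [3.137, -0.005, 2.765]
wrist_force: [-0.8, 0.0, 0.7]
gripper_width: 0.998
grasp_force: 0.0
```

Emit:
send_rows([
  [[0,0,-4],0,0],
  [[0,0,-8],0,0],
  [[0,0,-12],0,0],
  [[0,0,-16],0,0],
  [[0,0,-20],0,0],
  [[0,0,-24],0,0],
  [[0,0,-28],0,0],
  [[0,0,-28],0,0],
  [[0,0,-28],0,0],
  [[0,0,-28],0,0],
])

```text
clock: 6.57
tcp_pos: [0.6816, 0.0631, 0.4545]
eef_rot: [3.103, 0.063, 2.763]
wrist_force: [0.6, 1.0, -1.0]
gripper_width: 1.0
grasp_force: 0.0
```

```bash
python3 -c "
from h import *
print(arm.get_state()['joint_positions'])"
```

```text
[0.09005365 0.81305792 1.35217668 2.03595024 0.00630494 0.46737269]
```

Emit:
send_rows([
  [[0,0,-10],0,0],
  [[0,0,-20],0,0],
  [[0,0,-30],0,0],
  [[0,0,-40],0,0],
  [[0,0,-40],0,0],
  [[0,0,-40],0,0],
  [[0,0,-40],0,0],
  [[0,0,-40],0,0],
  [[0,0,-40],0,0],
  [[0,0,-40],0,0],
])

```text
clock: 7.4
tcp_pos: [0.6626, 0.0611, 0.5085]
eef_rot: [3.066, 0.134, 2.759]
wrist_force: [0.5, -0.3, 0.0]
gripper_width: 1.0
grasp_force: 0.0
```

```bash
python3 -c "
from h import *
print(arm.get_state()['joint_positions'])"
```

```text
[0.08968578 0.73308662 1.35225291 2.03600437 0.00633445 0.46746707]
```

Emit:
send_rows([
  [[0,0,-40],0,0],
  [[0,0,-40],0,0],
  [[0,0,-40],0,0],
  [[0,0,-40],0,0],
  [[0,0,-40],0,0],
  [[0,0,-40],0,0],
])

```text
clock: 7.9
tcp_pos: [0.64, 0.0589, 0.5597]
eef_rot: [3.03, 0.204, 2.753]
wrist_force: [0.2, 0.1, 0.1]
gripper_width: 1.0
grasp_force: 0.0
```

Emit:
send_rows([
  [[0,0,-40],0,0],
  [[0,0,-40],0,0],
  [[0,0,-40],0,0],
  [[0,0,-40],0,0],
  [[0,0,-40],0,0],
  [[0,0,-40],0,0],
])

```text
clock: 8.4
tcp_pos: [0.614, 0.0564, 0.6081]
eef_rot: [2.993, 0.272, 2.743]
wrist_force: [-1.4, -0.3, 0.4]
gripper_width: 1.002
grasp_force: 0.0
```

Emit:
send_rows([
  [[0,0,-40],0,0],
  [[0,0,-40],0,0],
  [[0,0,-40],0,0],
  [[0,0,-40],0,0],
  [[0,0,-40],0,0],
  [[0,0,-40],0,0],
])

```text
clock: 8.9
tcp_pos: [0.5841, 0.0536, 0.6546]
eef_rot: [2.955, 0.34, 2.731]
wrist_force: [0.1, 0.2, 0.7]
gripper_width: 1.003
grasp_force: 0.0
```

```bash
python3 -c "
from h import *
print(arm.get_state()['joint_positions'])"
```

```text
[0.08885446 0.50072497 1.3521079  2.03587783 0.00643929 0.46818279]
```

```bash
cat >> h.py <<'E'
from scipy.spatial.transform import Rotation as Ro
np.set_printoptions(precision=4,suppress=True)
def cur():
    s=arm.get_state(); return np.array(s["tcp_pos"]),Ro.from_euler("xyz",s["eef_rot"]),s["joint_positions"]
def gturn(R,yaw):
    "turn about tool z so that tool x heads along yaw, y level-square to it"
    b=np.array([np.cos(yaw),np.sin(yaw),0]);x,y,_=R.as_matrix().T
    # y' = -sin t x + cos t y ; need y'.b=0 ; x'=cos t x + sin t y
    t=np.arctan2(y@b,x@b)
    return t
def rows(R,p0,pts,turns,claw):
    for p,t in zip(pts,turns):
        d=R.inv().apply(np.array(p)-p0)*100
        print([[round(float(v),1)+0 for v in d],round(float(t),2),claw])
G=np.array([0,0,.054])
def plugs():
    for n in("top","scene"):
        i=cam(n)["img"].astype(int); m=((i[...,0]-i[...,2]>45)&(i[...,0]-i[...,1]>20)).astype(np.uint8)
        m[:140]=0
        k,_,st,c=cv2.connectedComponentsWithStats(m)
        print(n,[(c[j].round(1).tolist(),int(st[j,4])) for j in range(1,k) if st[j,4]>3])
E
python3 - <<'E'
from h import *
plugs()
p,R,q=cur(); yaw=.107
t=gturn(R,yaw); print("turn",t,t-2*np.pi,q)
Rt=R*Ro.from_rotvec([0,0,t]); print(Rt.as_matrix())
g=np.array([.5421,.085,.031]); tz=Rt.as_matrix()[:,2]
tcp=g-.054*tz; pre=tcp-.12*tz; print("tcp",tcp,"pre",pre)
rows(R,p,[pre],[t-2*np.pi],0)
rows(Rt,pre,[tcp],[0],0)
E
```

```text
top [([149.0, 178.4], 43)]
scene [([317.2, 276.1], 52), ([383.0, 276.8], 57), ([439.5, 277.0], 35)]
turn 2.656461901689562 -3.6267234054900244 [0.0889 0.5012 1.352  2.036  0.0064 0.4682]
[[ 0.9212  0.1068  0.3741]
 [ 0.0991 -0.9943  0.0398]
 [ 0.3762  0.0004 -0.9265]]
tcp [0.5219 0.0829 0.081 ] pre [0.477  0.0781 0.1922]
[[25.6, -9.4, 38.9], -3.63, 0]
[[0.0, 0.0, 12.0], 0.0, 0]
```

Emit:
send_rows([
  [[2.1,-0.8,3.1],-0.12,0],
  [[4.2,-1.5,6.2],-0.24,0],
  [[6.3,-2.3,9.3],-0.36,0],
  [[8.4,-3.0,12.4],-0.48,0],
  [[10.5,-3.8,15.5],-0.6,0],
  [[12.5,-4.5,18.6],-0.72,0],
  [[14.5,-5.3,21.7],-0.84,0],
  [[16.5,-6.0,24.8],-0.96,0],
  [[18.5,-6.8,28],-1.08,0],
  [[20.5,-7.5,31],-1.2,0],
])

```text
clock: 9.83
tcp_pos: [0.5321, 0.0667, 0.4251]
eef_rot: [-3.03, 0.371, -2.735]
wrist_force: [0.7, 0.7, 1.2]
gripper_width: 0.999
grasp_force: 0.0
```

Emit:
send_rows([
  [[0,0,0],-0.12,0],
  [[0,0,0],-0.24,0],
  [[0,0,0],-0.36,0],
  [[0,0,0],-0.48,0],
  [[0,0,0],-0.6,0],
  [[0,0,0],-0.72,0],
  [[0,0,0],-0.84,0],
  [[0,0,0],-0.96,0],
  [[0,0,0],-1.08,0],
  [[0,0,0],-1.2,0],
])

```text
clock: 10.67
tcp_pos: [0.5327, 0.0667, 0.4261]
eef_rot: [-2.758, 0.034, -1.549]
wrist_force: [0.6, -0.1, -0.5]
gripper_width: 0.999
grasp_force: 0.0
```

```bash
cat > g.py <<'E'
from h import *
import sys
gx,gy,yaw=map(float,sys.argv[1:4]); k=int(sys.argv[4])  # k: add 2pi*k to turn
p,R,q=cur(); t=gturn(R,yaw)+2*np.pi*k; print("turn",t,"q",q,"p",p)
Rt=R*Ro.from_rotvec([0,0,t]); tz=Rt.as_matrix()[:,2]; print("tz",tz)
tcp=np.array([gx,gy,.031])-.054*tz
rows(R,p,[tcp-.12*tz,tcp],[t,t],0)
E
python3 g.py .5421 .085 .107 0
```

```text
turn -1.6626005607970868 q [ 0.1284 -0.0042 -0.0422  1.1482 -0.0084 -1.4594] p [0.5327 0.0667 0.4261]
tz [ 0.3732  0.0397 -0.9269]
[[-0.5, 13.9, 19.6], -1.66, 0]
[[-0.5, 13.9, 31.6], -1.66, 0]
```

Emit:
send_rows([
  [[0,2,2],-0.12,0],
  [[0,4,4],-0.24,0],
  [[0,6,6],-0.36,0],
  [[-0.2,8,9],-0.48,0],
  [[-0.3,10,12],-0.6,0],
  [[-0.5,12,15],-0.72,0],
  [[-0.5,13.9,18],-0.84,0],
  [[-0.5,13.9,19.6],-0.96,0],
  [[-0.5,13.9,19.6],-1.08,0],
  [[-0.5,13.9,19.6],-1.2,0],
])

```text
clock: 11.5
tcp_pos: [0.4762, 0.0791, 0.1914]
eef_rot: [-2.965, -0.341, -0.386]
wrist_force: [0.2, 0.9, -0.0]
gripper_width: 1.003
grasp_force: 0.0
```

Emit:
send_rows([
  [[0,0,0],-0.12,0],
  [[0,0,0],-0.24,0],
  [[0,0,0],-0.36,0],
  [[0,0,0],-0.46,0],
  [[0,0,0],-0.46,0],
])

```text
clock: 11.92
tcp_pos: [0.4769, 0.0792, 0.1928]
eef_rot: [-3.141, -0.385, 0.103]
wrist_force: [-0.4, -0.2, -0.1]
gripper_width: 0.999
grasp_force: 0.0
```

```bash
python3 g.py .5421 .085 .107 0; python3 -c "
from h import *
cam('wrist','pics/w1.png')"
```

```text
turn -0.0035609393651791703 q [ 0.1783 -0.0305 -0.671   0.5462 -0.0273 -3.0722] p [0.4769 0.0792 0.1928]
tz [ 0.3734  0.0396 -0.9268]
[[0.0, 0.1, 0.1], -0.0, 0]
[[0.0, 0.1, 12.1], -0.0, 0]
```

View pics/w1.png

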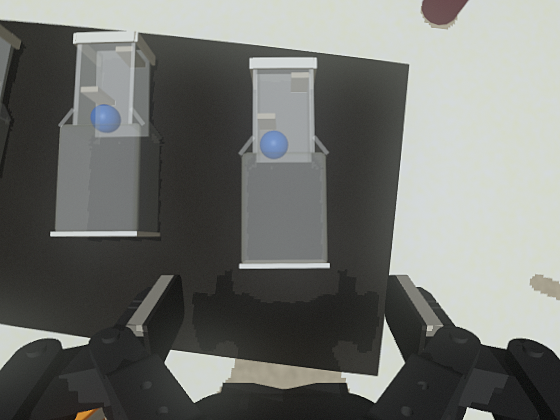

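```bash
python3 - <<'E'
from h import *
f=load("wrist"); a=onplane(f,[(240,266),(329,266),(250,60),(316,60)],[.047,.047,.042,.042]);print(a)
r=(a[0]+a[1])/2;m=(a[2]+a[3])/2;d=(m-r)[:2];l=np.hypot(*d);print(l,np.arctan2(d[1],d[0]),"org",r[:2]+d/l*.04, np.hypot(*(a[0]-a[1])[:2]))
print("height by two views, rear centre:",tri(f,(284.5,266),load("top"),np.array((609.5,305))/4.2+[107.6,144.6]))
E
```

```text
[[0.5004 0.1118 0.047 ]
 [0.5066 0.0518 0.047 ]
 [0.6485 0.122  0.042 ]
 [0.6534 0.0741 0.042 ]]
0.1483254481049881 0.11008365653036767 org [0.5433 0.0862] 0.06022630146208471
height by two views, rear centre: (array([0.5032, 0.0813, 0.0412]), np.float64(0.0008916259850761156))
```

Emit:
send_rows([
  [[0,0,4],0,0],
  [[0,0.1,7],0,0],
  [[0,0.1,10],0,0],
  [[0,0.1,11.5],0,0],
  [[0,0.1,12.1],0,0],
  [[0,0.1,12.1],0,0],
  [[0,0.1,12.1],0,0.5],
  [[0,0.1,12.1],0,1],
  [[0,0.1,12.1],0,1],
  [[0,0.1,12.1],0,1],
])

```text
clock: 12.8
tcp_pos: [0.5233, 0.0832, 0.0831]
eef_rot: [-3.138, -0.389, 0.097]
wrist_force: [-5.7, -0.2, 9.6]
gripper_width: 0.694
grasp_force: 65.5
```

Emit:
send_rows([
  [[0,0,0],0,1],
  [[0,0,0],0,1],
  [[0,0,0],0,1],
  [[0,0,0],0,1],
])

```text
clock: 13.13
tcp_pos: [0.5232, 0.0832, 0.083]
eef_rot: [-3.138, -0.389, 0.097]
wrist_force: [-4.9, -0.3, 9.1]
gripper_width: 0.692
grasp_force: 65.5
```

```bash
python3 -c "
from h import *
print(*cur())"
```

```text
[0.5232 0.0832 0.083 ] Rotation.from_matrix(array([[ 0.9209,  0.0985,  0.377 ],
                            [ 0.09  , -0.9951,  0.0402],
                            [ 0.3792, -0.0031, -0.9253]])) [ 0.1686  0.2126 -0.7383  0.2317 -0.0236 -3.0758]
```

```bash
cat > pour.py <<'E'
from h import *
import sys,json
# usage: pour.py start bx by yaw  -> stores grasp;   pour.py go s_end Mx My Mz n [lift]
def save(d): json.dump(d,open("st.json","w"))
if sys.argv[1]=="start":
    bx,by,yaw=map(float,sys.argv[2:5]); p,R,q=cur()
    Rb=Ro.from_euler("z",yaw); m=np.array([bx,by,.003])+Rb.apply([.111,0,.022])
    print("grasp in bottle",Rb.inv().apply(p+R.apply(G)-[bx,by,.003]))
    save(dict(R0=R.as_matrix().tolist(),p0=p.tolist(),tm=R.inv().apply(m-p).tolist(),Rb=(R.inv()*Rb).as_matrix().tolist(),b0=[bx,by,yaw]))
else:
    d=json.load(open("st.json")); R0=Ro.from_matrix(d["R0"]); tm=np.array(d["tm"]); Rb=Ro.from_matrix(d["Rb"])
    s1=float(sys.argv[2]); M1=np.array(list(map(float,sys.argv[3:6]))); n=int(sys.argv[6])
    p,R,q=cur(); s0=np.arctan2(*(R0.inv()*R).as_matrix()[[1,0],[0,0]])
    s0+=2*np.pi*round(((s0+s1)/2-s0)/2/np.pi) if abs(s1-s0)>4 else 0
    if len(sys.argv)>7: s0=float(sys.argv[7])
    M0=p+R.apply(tm); print("s0",s0,"mouth",M0,"q",q)
    f=np.arange(1,n+1)/n; 
    for i in range(0,n,10):
        if i: s_s=s0+(s1-s0)*f[i-1]; p=M0+(M1-M0)*f[i-1]-(R0*Ro.from_rotvec([0,0,s_s])).apply(tm); R=R0*Ro.from_rotvec([0,0,s_s])
        else: s_s=s0
        print("call"); F=f[i:i+10]; ss=s0+(s1-s0)*F
        pts=[M0+(M1-M0)*a-(R0*Ro.from_rotvec([0,0,s])).apply(tm) for a,s in zip(F,ss)]
        rows(R,p,pts,ss-s_s,1)
    Rm=R0*Ro.from_rotvec([0,0,s1])*Rb; print("end tcp",pts[-1],"bottle x",Rm.as_matrix()[:,0],"bottle grav",-Rm.as_matrix()[2])
E
python3 pour.py start .5433 .0862 .11; python3 pour.py go 0 .650 .098 .225 5
python3 -c "
from h import *
import json
d=json.load(open('st.json'));R0=Ro.from_matrix(d['R0']);Rb=Ro.from_matrix(d['Rb'])
for s in (1.2,1.57,2,3.14,4.3,4.71,5):print(s,-(R0*Ro.from_rotvec([0,0,s])*Rb).as_matrix()[2], np.array([.569,-.275,.15])-(R0*Ro.from_rotvec([0,0,s])).apply(d['tm']))"
```

```text
grasp in bottle [ 0.0002 -0.0008  0.0301]
s0 1.3877787807814454e-17 mouth [0.6536 0.0984 0.025 ] q [ 0.1686  0.2126 -0.7383  0.2317 -0.0236 -3.0758]
call
[[1.4, 0.0, -3.7], -0.0, 1]
[[2.9, 0.0, -7.5], -0.0, 1]
[[4.3, 0.0, -11.2], -0.0, 1]
[[5.8, 0.0, -14.9], -0.0, 1]
[[7.2, -0.1, -18.6], -0.0, 1]
end tcp [0.5196 0.0828 0.283 ] bottle x [ 0.994   0.1098 -0.    ] bottle grav [ 0. -0. -1.]
1.2 [ 0.2224 -0.3542 -0.9083] [ 0.486  -0.1911  0.2316]
1.57 [ 0.3492 -0.3805 -0.8563] [ 0.5182 -0.1804  0.2452]
2 [ 0.4956 -0.3466 -0.7964] [ 0.5574 -0.1848  0.261 ]
3.14 [ 0.7017 -0.0032 -0.7124] [ 0.6213 -0.268   0.2834]
4.3 [ 0.4928  0.3456 -0.7986] [ 0.5773 -0.3652  0.2613]
4.71 [ 0.3531  0.3779 -0.8559] [ 0.5419 -0.3779  0.2463]
5 [ 0.2527  0.3627 -0.897 ] [ 0.5153 -0.377   0.2355]
```

Emit:
send_rows([
  [[0.7,0,-1.9],0,1],
  [[1.4,0,-3.7],0,1],
  [[2.9,0,-7.5],0,1],
  [[4.3,0,-11.2],0,1],
  [[5.8,0,-14.9],0,1],
  [[7.2,-0.1,-18.6],0,1],
  [[7.2,-0.1,-18.6],0,1],
])

```text
clock: 13.72
tcp_pos: [0.5215, 0.0836, 0.2902]
eef_rot: [-3.137, -0.399, 0.097]
wrist_force: [2.0, -0.1, 0.1]
gripper_width: 0.692
grasp_force: 65.6
```

```bash
python3 pour.py go 1.57 .575 -.26 .205 16; python3 -c "
from h import *
print(arm.get_state()['grasp_force']);plugs()"
```

```text
s0 0.0002900917627772597 mouth [0.6524 0.0989 0.2335] q [ 0.1702 -0.0191 -0.4048  0.7872 -0.0242 -3.0742]
call
[[-0.6, 1.2, -0.2], 0.1, 1]
[[-1.2, 2.4, -0.3], 0.2, 1]
[[-1.7, 3.7, -0.4], 0.29, 1]
[[-2.1, 4.9, -0.6], 0.39, 1]
[[-2.4, 6.2, -0.7], 0.49, 1]
[[-2.6, 7.5, -0.8], 0.59, 1]
[[-2.8, 8.9, -0.9], 0.69, 1]
[[-2.8, 10.4, -1.0], 0.78, 1]
[[-2.8, 11.9, -1.1], 0.88, 1]
[[-2.8, 13.5, -1.2], 0.98, 1]
call
[[1.4, 0.8, -0.1], 0.1, 1]
[[3.0, 1.7, -0.2], 0.2, 1]
[[4.6, 2.5, -0.3], 0.29, 1]
[[6.4, 3.4, -0.4], 0.39, 1]
[[8.2, 4.3, -0.5], 0.49, 1]
[[10.1, 5.3, -0.6], 0.59, 1]
end tcp [ 0.5242 -0.1654  0.3002] bottle x [ 0.2452 -0.9044 -0.3492] bottle grav [ 0.3492 -0.3805 -0.8563]
65.62899827957153
top [([243.4, 159.5], 54), ([148.6, 178.4], 33), ([193.7, 181.1], 35)]
scene [([321.9, 204.4], 65), ([383.0, 276.9], 58), ([439.3, 276.9], 38)]
```

Emit:
send_rows([
  [[-0.6,1.2,-0.2],0.1,1],
  [[-1.2,2.4,-0.3],0.2,1],
  [[-1.7,3.7,-0.4],0.29,1],
  [[-2.1,4.9,-0.6],0.39,1],
  [[-2.4,6.2,-0.7],0.49,1],
  [[-2.6,7.5,-0.8],0.59,1],
  [[-2.8,8.9,-0.9],0.69,1],
  [[-2.8,10.4,-1.0],0.78,1],
  [[-2.8,11.9,-1.1],0.88,1],
  [[-2.8,13.5,-1.2],0.98,1],
])

```text
clock: 14.65
tcp_pos: [0.5014, -0.0547, 0.2797]
eef_rot: [-2.815, -0.206, -0.921]
wrist_force: [-0.8, 0.0, -1.1]
gripper_width: 0.697
grasp_force: 65.4
```

Emit:
send_rows([
  [[1.4,0.8,-0.1],0.1,1],
  [[3.0,1.7,-0.2],0.2,1],
  [[4.6,2.5,-0.3],0.29,1],
  [[6.4,3.4,-0.4],0.39,1],
  [[8.2,4.3,-0.5],0.49,1],
  [[10.1,5.3,-0.6],0.59,1],
  [[10.1,5.3,-0.6],0.59,1],
  [[10.1,5.3,-0.6],0.59,1],
  [[10.1,5.3,-0.6],0.59,1],
  [[10.1,5.3,-0.6],0.59,1],
])

```text
clock: 15.48
tcp_pos: [0.5221, -0.1653, 0.2903]
eef_rot: [-2.756, 0.003, -1.469]
wrist_force: [-1.1, 0.5, -2.0]
gripper_width: 0.695
grasp_force: 65.5
```

```bash
python3 pour.py go 3.0 .575 -.275 .165 13;python3 -c "
from h import *
plugs();cam('scene','pics/s2.png')"
```

```text
s0 1.5680507631180054 mouth [ 0.5728 -0.2599  0.195 ] q [-0.3859  0.0582 -0.3153  0.8541  0.1793 -2.0265]
call
[[0.1, -1.0, 0.2], 0.11, 1]
[[0.4, -2.0, 0.4], 0.22, 1]
[[0.8, -3.0, 0.6], 0.33, 1]
[[1.3, -3.9, 0.9], 0.44, 1]
[[1.9, -4.8, 1.1], 0.55, 1]
[[2.7, -5.6, 1.3], 0.66, 1]
[[3.5, -6.4, 1.5], 0.77, 1]
[[4.4, -7.1, 1.7], 0.88, 1]
[[5.4, -7.6, 1.9], 0.99, 1]
[[6.4, -8.1, 2.1], 1.1, 1]
call
[[0.2, -1.2, 0.2], 0.11, 1]
[[0.4, -2.3, 0.4], 0.22, 1]
[[0.9, -3.4, 0.6], 0.33, 1]
end tcp [ 0.6248 -0.2543  0.298 ] bottle x [-0.6852 -0.2081 -0.698 ] bottle grav [ 0.698  -0.0561 -0.7139]
top [([148.7, 178.4], 34), ([193.8, 181.2], 38)]
scene [([130.7, 207.2], 57), ([383.0, 276.9], 59), ([439.3, 276.9], 38)]
```

View pics/s2.png

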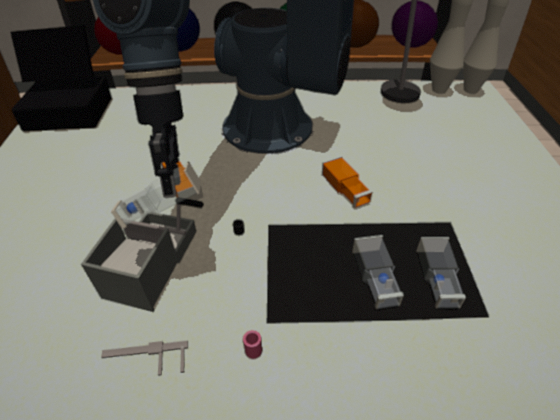

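Emit:
send_rows([
  [[0.1,-1.0,0.2],0.11,1],
  [[0.4,-2.0,0.4],0.22,1],
  [[0.8,-3.0,0.6],0.33,1],
  [[1.3,-3.9,0.9],0.44,1],
  [[1.9,-4.8,1.1],0.55,1],
  [[2.7,-5.6,1.3],0.66,1],
  [[3.5,-6.4,1.5],0.77,1],
  [[4.4,-7.1,1.7],0.88,1],
  [[5.4,-7.6,1.9],0.99,1],
  [[6.4,-8.1,2.1],1.1,1],
])

```text
clock: 16.47
tcp_pos: [0.6119, -0.2214, 0.3019]
eef_rot: [-2.963, 0.345, -2.545]
wrist_force: [-0.3, 0.4, -1.9]
gripper_width: 0.689
grasp_force: 65.5
```

Emit:
send_rows([
  [[0.2,-1.2,0.2],0.11,1],
  [[0.4,-2.3,0.4],0.22,1],
  [[0.9,-3.4,0.6],0.33,1],
  [[0.9,-3.4,0.6],0.33,1],
])

```text
clock: 16.8
tcp_pos: [0.6242, -0.256, 0.2984]
eef_rot: [-3.09, 0.383, -2.898]
wrist_force: [-0.1, -0.4, -2.1]
gripper_width: 0.695
grasp_force: 65.5
```

```bash
python3 pour.py go 4.8 .569 -.283 .160 17;python3 -c "
from h import *
plugs()"
```

```text
s0 3.0059052492548948 mouth [ 0.5739 -0.2762  0.1655] q [-0.4621  0.3241  0.0349  0.9515  0.2037 -0.6617]
call
[[0.1, -1.1, 0.0], 0.11, 1]
[[0.3, -2.2, 0.0], 0.21, 1]
[[0.6, -3.2, 0.0], 0.32, 1]
[[1.0, -4.2, 0.0], 0.42, 1]
[[1.5, -5.2, 0.1], 0.53, 1]
[[2.1, -6.1, 0.1], 0.63, 1]
[[2.8, -7.0, 0.1], 0.74, 1]
[[3.6, -7.8, 0.1], 0.84, 1]
[[4.4, -8.5, 0.1], 0.95, 1]
[[5.4, -9.1, 0.2], 1.06, 1]
call
[[0.0, -1.1, 0.0], 0.11, 1]
[[0.2, -2.2, 0.0], 0.21, 1]
[[0.4, -3.3, 0.1], 0.32, 1]
[[0.8, -4.3, 0.1], 0.42, 1]
[[1.2, -5.3, 0.1], 0.53, 1]
[[1.8, -6.3, 0.1], 0.63, 1]
[[2.4, -7.1, 0.1], 0.74, 1]
end tcp [ 0.5336 -0.3865  0.2529] bottle x [ 0.1162  0.9397 -0.3216] bottle grav [ 0.3216  0.3765 -0.8688]
top [([406.6, 168.0], 40), ([148.9, 178.4], 38), ([193.8, 181.2], 38)]
scene [([120.6, 224.7], 10), ([383.0, 277.0], 60), ([439.3, 276.9], 38)]
```

Emit:
send_rows([
  [[0.1,-1.1,0.0],0.11,1],
  [[0.3,-2.2,0.0],0.21,1],
  [[0.6,-3.2,0.0],0.32,1],
  [[1.0,-4.2,0.0],0.42,1],
  [[1.5,-5.2,0.1],0.53,1],
  [[2.1,-6.1,0.1],0.63,1],
  [[2.8,-7.0,0.1],0.74,1],
  [[3.6,-7.8,0.1],0.84,1],
  [[4.4,-8.5,0.1],0.95,1],
  [[5.4,-9.1,0.2],1.06,1],
])

```text
clock: 17.73
tcp_pos: [0.597, -0.3553, 0.2821]
eef_rot: [2.826, 0.229, 2.284]
wrist_force: [0.2, 0.8, -1.1]
gripper_width: 0.693
grasp_force: 65.6
```

Emit:
send_rows([
  [[0.0,-1.1,0.0],0.11,1],
  [[0.2,-2.2,0.0],0.21,1],
  [[0.4,-3.3,0.1],0.32,1],
  [[0.8,-4.3,0.1],0.42,1],
  [[1.2,-5.3,0.1],0.53,1],
  [[1.8,-6.3,0.1],0.63,1],
  [[2.4,-7.1,0.1],0.74,1],
  [[2.4,-7.1,0.1],0.74,1],
  [[2.4,-7.1,0.1],0.74,1],
  [[2.4,-7.1,0.1],0.74,1],
])

```text
clock: 18.57
tcp_pos: [0.5348, -0.3856, 0.2545]
eef_rot: [2.756, -0.034, 1.594]
wrist_force: [0.9, -0.2, -1.0]
gripper_width: 0.696
grasp_force: 65.6
```

```bash
python3 -c "
from h import *
plugs();cam('scene','pics/s3.png')";python3 pour.py go 3.0 .569 -.283 .2 17 4.8
```

```text
top [([148.7, 178.4], 34), ([193.8, 181.2], 38), ([390.3, 203.5], 18)]
scene [([146.8, 242.8], 68), ([383.0, 276.9], 58), ([439.4, 276.9], 37)]
s0 4.8 mouth [ 0.5697 -0.2823  0.161 ] q [-0.728   0.3531 -0.0304  0.9199  0.2832  0.8671]
call
[[0.1, 1.1, -0.2], -0.11, 1]
[[0.3, 2.2, -0.4], -0.21, 1]
[[0.6, 3.3, -0.6], -0.32, 1]
[[1.0, 4.3, -0.9], -0.42, 1]
[[1.5, 5.4, -1.1], -0.53, 1]
[[2.1, 6.3, -1.3], -0.64, 1]
[[2.7, 7.2, -1.5], -0.74, 1]
[[3.5, 8.0, -1.7], -0.85, 1]
[[4.4, 8.7, -1.9], -0.95, 1]
[[5.3, 9.3, -2.2], -1.06, 1]
call
[[0.0, 1.1, -0.2], -0.11, 1]
[[0.1, 2.2, -0.4], -0.21, 1]
[[0.4, 3.2, -0.6], -0.32, 1]
[[0.7, 4.2, -0.9], -0.42, 1]
[[1.1, 5.2, -1.1], -0.53, 1]
[[1.6, 6.1, -1.3], -0.64, 1]
[[2.3, 7.0, -1.5], -0.74, 1]
end tcp [ 0.6188 -0.2623  0.333 ] bottle x [-0.6852 -0.2081 -0.698 ] bottle grav [ 0.698  -0.0561 -0.7139]
```

View pics/s3.png

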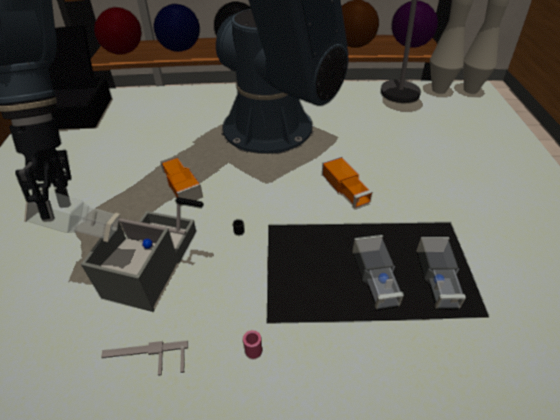

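```bash
python3 pour.py go 3.7 .575 -.2 .27 10 4.8 | head -13; sed -i 's/^    M0=p+R.apply(tm)/    if len(sys.argv)>8: s0=float(sys.argv[7]); M0=np.array(list(map(float,sys.argv[8:11]))); R=R0*Ro.from_rotvec([0,0,s0]); p=M0-R.apply(tm)\n&/' pour.py; python3 pour.py go 0 .6536 .0984 .225 30 3.7 .575 -.2 .27
```

```text
s0 4.8 mouth [ 0.5697 -0.2823  0.161 ] q [-0.728   0.3531 -0.0304  0.9199  0.2832  0.8671]
call
[[0.9, 1.5, -1.0], -0.11, 1]
[[2.0, 3.0, -1.9], -0.22, 1]
[[3.2, 4.5, -2.9], -0.33, 1]
[[4.4, 6.0, -3.8], -0.44, 1]
[[5.8, 7.4, -4.8], -0.55, 1]
[[7.3, 8.8, -5.7], -0.66, 1]
[[8.9, 10.1, -6.7], -0.77, 1]
[[10.6, 11.3, -7.7], -0.88, 1]
[[12.4, 12.4, -8.6], -0.99, 1]
[[14.2, 13.4, -9.6], -1.1, 1]
end tcp [ 0.6197 -0.2472  0.398 ] bottle x [-0.6326  0.4224 -0.6492] bottle grav [ 0.6492  0.1985 -0.7343]
s0 3.7 mouth [ 0.575 -0.2    0.27 ] q [-0.728   0.3531 -0.0304  0.9199  0.2832  0.8671]
call
[[0.4, 2.2, 0.3], -0.12, 1]
[[0.9, 4.3, 0.6], -0.25, 1]
[[1.6, 6.5, 0.8], -0.37, 1]
[[2.4, 8.5, 1.1], -0.49, 1]
[[3.3, 10.5, 1.4], -0.62, 1]
[[4.4, 12.4, 1.7], -0.74, 1]
[[5.6, 14.2, 1.9], -0.86, 1]
[[6.9, 15.9, 2.2], -0.99, 1]
[[8.2, 17.5, 2.5], -1.11, 1]
[[9.6, 18.9, 2.8], -1.23, 1]
call
[[-0.7, 1.8, 0.3], -0.12, 1]
[[-1.3, 3.6, 0.6], -0.25, 1]
[[-1.7, 5.3, 0.8], -0.37, 1]
[[-2.0, 7.0, 1.1], -0.49, 1]
[[-2.1, 8.6, 1.4], -0.62, 1]
[[-2.2, 10.1, 1.7], -0.74, 1]
[[-2.1, 11.6, 1.9], -0.86, 1]
[[-1.9, 12.9, 2.2], -0.99, 1]
[[-1.6, 14.0, 2.5], -1.11, 1]
[[-1.3, 15.1, 2.8], -1.23, 1]
call
[[-0.7, 0.6, 0.3], -0.12, 1]
[[-1.3, 1.3, 0.6], -0.25, 1]
[[-1.7, 1.8, 0.8], -0.37, 1]
[[-2.0, 2.4, 1.1], -0.49, 1]
[[-2.1, 2.8, 1.4], -0.62, 1]
[[-2.2, 3.2, 1.7], -0.74, 1]
[[-2.1, 3.4, 1.9], -0.86, 1]
[[-1.9, 3.6, 2.2], -0.99, 1]
[[-1.7, 3.6, 2.5], -1.11, 1]
[[-1.3, 3.5, 2.8], -1.23, 1]
end tcp [0.5232 0.0832 0.283 ] bottle x [ 0.994   0.1098 -0.    ] bottle grav [ 0. -0. -1.]
```

Emit:
send_rows([
  [[0.9,1.5,-1.0],-0.11,1],
  [[2.0,3.0,-1.9],-0.22,1],
  [[3.2,4.5,-2.9],-0.33,1],
  [[4.4,6.0,-3.8],-0.44,1],
  [[5.8,7.4,-4.8],-0.55,1],
  [[7.3,8.8,-5.7],-0.66,1],
  [[8.9,10.1,-6.7],-0.77,1],
  [[10.6,11.3,-7.7],-0.88,1],
  [[12.4,12.4,-8.6],-0.99,1],
  [[14.2,13.4,-9.6],-1.1,1],
])

```text
clock: 19.55
tcp_pos: [0.6205, -0.2464, 0.3989]
eef_rot: [2.929, 0.326, 2.654]
wrist_force: [0.5, -0.1, -0.7]
gripper_width: 0.697
grasp_force: 65.4
```

Emit:
send_rows([
  [[0.4,2.2,0.3],-0.12,1],
  [[0.9,4.3,0.6],-0.25,1],
  [[1.6,6.5,0.8],-0.37,1],
  [[2.4,8.5,1.1],-0.49,1],
  [[3.3,10.5,1.4],-0.62,1],
  [[4.4,12.4,1.7],-0.74,1],
  [[5.6,14.2,1.9],-0.86,1],
  [[6.9,15.9,2.2],-0.99,1],
  [[8.2,17.5,2.5],-1.11,1],
  [[9.6,18.9,2.8],-1.23,1],
])

```text
clock: 20.38
tcp_pos: [0.6269, -0.0331, 0.38]
eef_rot: [-2.893, 0.3, -2.325]
wrist_force: [0.6, -0.6, -2.2]
gripper_width: 0.693
grasp_force: 65.4
```

Emit:
send_rows([
  [[-0.7,1.8,0.3],-0.12,1],
  [[-1.3,3.6,0.6],-0.25,1],
  [[-1.7,5.3,0.8],-0.37,1],
  [[-2.0,7.0,1.1],-0.49,1],
  [[-2.1,8.6,1.4],-0.62,1],
  [[-2.2,10.1,1.7],-0.74,1],
  [[-2.1,11.6,1.9],-0.86,1],
  [[-1.9,12.9,2.2],-0.99,1],
  [[-1.6,14.0,2.5],-1.11,1],
  [[-1.3,15.1,2.8],-1.23,1],
])

```text
clock: 21.22
tcp_pos: [0.5472, 0.0854, 0.3227]
eef_rot: [-2.774, -0.123, -1.156]
wrist_force: [0.3, 0.3, -1.9]
gripper_width: 0.689
grasp_force: 65.4
```

Emit:
send_rows([
  [[-0.7,0.6,0.3],-0.12,1],
  [[-1.3,1.3,0.6],-0.25,1],
  [[-1.7,1.8,0.8],-0.37,1],
  [[-2.0,2.4,1.1],-0.49,1],
  [[-2.1,2.8,1.4],-0.62,1],
  [[-2.2,3.2,1.7],-0.74,1],
  [[-2.1,3.4,1.9],-0.86,1],
  [[-1.9,3.6,2.2],-0.99,1],
  [[-1.7,3.6,2.5],-1.11,1],
  [[-1.3,3.5,2.8],-1.23,1],
])

```text
clock: 22.05
tcp_pos: [0.5235, 0.0836, 0.2828]
eef_rot: [-3.137, -0.387, 0.096]
wrist_force: [-0.2, 0.2, -1.4]
gripper_width: 0.692
grasp_force: 65.4
```

```bash
python3 pour.py go 0 .6536 .0984 .025 6;python3 -c "
from h import *
plugs()"
```

```text
s0 0.0009878727354992378 mouth [0.6538 0.0987 0.2245] q [ 0.1691 -0.0036 -0.4044  0.7839 -0.0233 -3.0742]
call
[[-1.3, 0.0, 3.1], -0.0, 1]
[[-2.5, 0.0, 6.2], -0.0, 1]
[[-3.8, 0.1, 9.3], -0.0, 1]
[[-5.1, 0.1, 12.3], -0.0, 1]
[[-6.3, 0.1, 15.4], -0.0, 1]
[[-7.6, 0.1, 18.5], -0.0, 1]
end tcp [0.5232 0.0832 0.083 ] bottle x [ 0.994   0.1098 -0.    ] bottle grav [ 0. -0. -1.]
top [([148.6, 178.4], 33), ([193.8, 181.1], 37), ([390.4, 203.6], 16)]
scene [([146.8, 242.8], 69), ([382.9, 277.0], 59), ([439.3, 276.9], 38)]
```

Emit:
send_rows([
  [[-1.3,0.0,3.1],0,1],
  [[-2.5,0.0,6.2],0,1],
  [[-3.8,0.1,9.3],0,1],
  [[-5.1,0.1,12.3],0,1],
  [[-6.3,0.1,15.4],0,1],
  [[-7.0,0.1,17.0],0,1],
  [[-7.5,0.1,18.2],0,1],
  [[-7.6,0.1,18.4],0,1],
  [[-7.6,0.1,18.4],0,1],
])

```text
clock: 22.9
tcp_pos: [0.5223, 0.0838, 0.0832]
eef_rot: [-3.133, -0.386, 0.083]
wrist_force: [-0.1, 0.5, -1.2]
gripper_width: 0.692
grasp_force: 67.3
```

Emit:
send_rows([
  [[0,0,0],0,0],
  [[0,0,0],0,0],
  [[0,0,0],0,0],
  [[0,0,0],0,0],
  [[0,0,0],0,0],
  [[0,0,-2],0,0],
  [[0,0,-5],0,0],
  [[0,0,-9],0,0],
  [[0,0,-13],0,0],
])

```text
clock: 23.65
tcp_pos: [0.4725, 0.0781, 0.2049]
eef_rot: [-3.134, -0.385, 0.087]
wrist_force: [1.3, 1.0, 0.4]
gripper_width: 0.999
grasp_force: 0.0
```

```bash
python3 g.py .551 .218 .111 0;python3 -c "
from h import *
plugs();w=cam('wrist');cam('top','pics/t3.png')
for n,m in(('wrist',w),('scene',load('scene'))):
    cv2.imwrite(f'pics/{n}3.png',m['img'])
a=cv2.resize(load('top')['img'][130:265,100:300],(400,270));b=cv2.resize(w['img'],(400,300));c=np.vstack([a,np.zeros((30,400,3),np.uint8)]);cv2.imwrite('pics/c3.png',np.hstack([c,b]))"
```

```text
turn -0.023414325958571566 q [ 0.1774 -0.0525 -0.6581  0.5811 -0.0269 -3.0574] p [0.4725 0.0781 0.2049]
tz [ 0.3735  0.0396 -0.9268]
[[1.8, -13.1, 2.2], -0.02, 0]
[[1.8, -13.1, 14.2], -0.02, 0]
top [([148.6, 178.4], 33), ([193.8, 181.1], 37), ([390.5, 203.5], 15)]
scene [([146.8, 242.8], 69), ([383.0, 276.9], 58), ([439.4, 276.9], 37)]
```

View pics/c3.png

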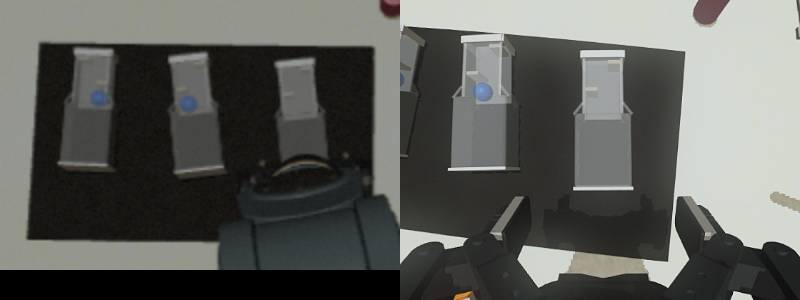

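Emit:
send_rows([
  [[0.5,-3.3,0.5],-0.01,0],
  [[1,-6.6,1.1],-0.02,0],
  [[1.4,-9.9,1.7],-0.02,0],
  [[1.8,-13.1,2.2],-0.02,0],
  [[1.8,-13.1,2.2],-0.02,0],
  [[1.8,-13.1,2.2],-0.02,0],
])

```text
clock: 24.35
tcp_pos: [0.4863, 0.2123, 0.1894]
eef_rot: [3.139, -0.384, 0.112]
wrist_force: [0.1, -0.1, -0.4]
gripper_width: 0.996
grasp_force: 0.0
```

```bash
cat > wb.py <<'E'
from h import *
# bottle nearest image centre column from the wrist view: light mouth/rear edges + sides
f=cam("wrist"); cv2.imwrite("pics/wb.png",f["img"])
E
python3 wb.py; python3 g.py .551 .2185 .111 0
```

```text
turn -0.0016568592609683182 q [ 0.4714  0.083  -0.5586  0.5684 -0.1348 -2.8047] p [0.4863 0.2112 0.1897]
tz [ 0.3727  0.0391 -0.9271]
[[0.1, 0.0, -0.2], -0.0, 0]
[[0.1, 0.0, 11.8], -0.0, 0]
```

View pics/wb.png

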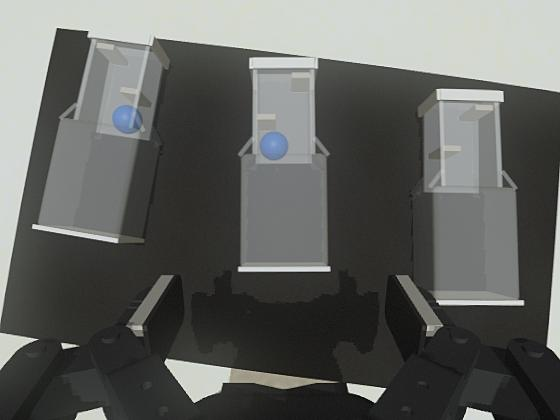

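Emit:
send_rows([
  [[0,0,4],0,0],
  [[0.1,0,7],0,0],
  [[0.1,0,10],0,0],
  [[0.1,0,11.2],0,0],
  [[0.1,0,11.7],0,0],
  [[0.1,0,11.7],0,0],
  [[0.1,0,11.7],0,0.5],
  [[0.1,0,11.7],0,1],
  [[0.1,0,11.7],0,1],
  [[0.1,0,11.7],0,1],
])

```text
clock: 25.23
tcp_pos: [0.5322, 0.216, 0.0849]
eef_rot: [3.141, -0.389, 0.108]
wrist_force: [-2.7, -1.3, 5.2]
gripper_width: 0.688
grasp_force: 65.1
```

Emit:
send_rows([
  [[0,0,0],0,1],
  [[0,0,0],0,1],
  [[0,0,0],0,1],
])

```text
clock: 25.48
tcp_pos: [0.5321, 0.216, 0.0849]
eef_rot: [3.141, -0.389, 0.108]
wrist_force: [-1.7, -2.6, 6.0]
gripper_width: 0.695
grasp_force: 65.1
```

```bash
python3 - <<'E'
from h import *
f=load("wrist"); a=onplane(f,[(239,268),(330,267.5),(250,62),(318,60)],[.047,.047,.042,.042])
r=(a[0]+a[1])/2;m=(a[2]+a[3])/2;d=(m-r)[:2];l=np.hypot(*d);y=np.arctan2(d[1],d[0]);o=r[:2]+d/l*.04;print(l,y,o)
import os;os.system(f"python3 pour.py start {o[0]} {o[1]} {y}; python3 pour.py go 0 .660 {o[1]+.111*np.sin(y)} .225 6")
E
```

```text
grasp in bottle [ 0.0007 -0.0009  0.0319]
s0 0.0 mouth [0.662  0.2315 0.025 ] q [ 0.4377  0.2949 -0.6114  0.2948 -0.1235 -2.8353]
call
[[1.2, 0.0, -3.1], 0.0, 1]
[[2.5, 0.0, -6.2], 0.0, 1]
[[3.7, 0.0, -9.3], 0.0, 1]
[[4.9, 0.0, -12.4], 0.0, 1]
[[6.2, 0.0, -15.5], 0.0, 1]
[[7.4, 0.0, -18.6], 0.0, 1]
end tcp [0.5301 0.216  0.2849] bottle x [ 0.9937  0.1119 -0.    ] bottle grav [ 0. -0. -1.]
0.14652771011292465 0.11210934559701126 [0.5517 0.219 ]
```

Emit:
send_rows([
  [[0.6,0,-1.5],0,1],
  [[1.2,0,-3.1],0,1],
  [[2.5,0,-6.2],0,1],
  [[3.7,0,-9.3],0,1],
  [[4.9,0,-12.4],0,1],
  [[6.2,0,-15.5],0,1],
  [[7.4,0,-18.6],0,1],
  [[7.4,0,-18.6],0,1],
])

```text
clock: 26.15
tcp_pos: [0.5319, 0.2168, 0.2919]
eef_rot: [-3.139, -0.397, 0.107]
wrist_force: [1.7, 0.1, -0.9]
gripper_width: 0.69
grasp_force: 65.1
```

```bash
python3 pour.py go 1.57 .575 -.26 .205 20; python3 pour.py go 4.8 .569 -.280 .16 30 1.57 .575 -.26 .205
```

```text
s0 0.0009289362556340604 mouth [0.6622 0.2325 0.233 ] q [ 0.4393  0.0882 -0.2856  0.8188 -0.1238 -2.834 ]
call
[[-0.6, 1.6, -0.2], 0.08, 1]
[[-1.2, 3.2, -0.4], 0.16, 1]
[[-1.8, 4.9, -0.5], 0.24, 1]
[[-2.3, 6.5, -0.7], 0.31, 1]
[[-2.7, 8.2, -0.8], 0.39, 1]
[[-3.1, 9.9, -0.9], 0.47, 1]
[[-3.4, 11.6, -1.1], 0.55, 1]
[[-3.7, 13.4, -1.2], 0.63, 1]
[[-3.9, 15.2, -1.4], 0.71, 1]
[[-4.1, 17.0, -1.5], 0.78, 1]
call
[[1.2, 1.4, -0.1], 0.08, 1]
[[2.5, 2.8, -0.3], 0.16, 1]
[[3.8, 4.3, -0.4], 0.24, 1]
[[5.2, 5.7, -0.5], 0.31, 1]
[[6.7, 7.2, -0.7], 0.39, 1]
[[8.2, 8.7, -0.8], 0.47, 1]
[[9.8, 10.2, -0.9], 0.55, 1]
[[11.4, 11.7, -1.1], 0.63, 1]
[[13.1, 13.3, -1.2], 0.71, 1]
[[14.8, 14.9, -1.3], 0.78, 1]
end tcp [ 0.5235 -0.1667  0.3015] bottle x [ 0.2471 -0.9041 -0.3486] bottle grav [ 0.3486 -0.381  -0.8564]
s0 1.57 mouth [ 0.575 -0.26   0.205] q [ 0.4393  0.0882 -0.2856  0.8188 -0.1238 -2.834 ]
call
[[0.1, -1.0, 0.1], 0.11, 1]
[[0.3, -1.9, 0.3], 0.22, 1]
[[0.7, -2.9, 0.4], 0.32, 1]
[[1.1, -3.8, 0.5], 0.43, 1]
[[1.6, -4.6, 0.6], 0.54, 1]
[[2.3, -5.5, 0.8], 0.65, 1]
[[3.0, -6.2, 0.9], 0.75, 1]
[[3.8, -6.9, 1.0], 0.86, 1]
[[4.7, -7.4, 1.2], 0.97, 1]
[[5.7, -7.9, 1.3], 1.08, 1]
call
[[0.1, -1.1, 0.1], 0.11, 1]
[[0.4, -2.1, 0.3], 0.22, 1]
[[0.8, -3.2, 0.4], 0.32, 1]
[[1.3, -4.2, 0.5], 0.43, 1]
[[1.8, -5.1, 0.6], 0.54, 1]
[[2.5, -6.1, 0.8], 0.65, 1]
[[3.3, -6.9, 0.9], 0.75, 1]
[[4.1, -7.6, 1.0], 0.86, 1]
[[5.1, -8.3, 1.2], 0.97, 1]
[[6.1, -8.9, 1.3], 1.08, 1]
call
[[0.1, -1.2, 0.1], 0.11, 1]
[[0.3, -2.3, 0.3], 0.22, 1]
[[0.6, -3.4, 0.4], 0.32, 1]
[[1.0, -4.5, 0.5], 0.43, 1]
[[1.5, -5.6, 0.6], 0.54, 1]
[[2.1, -6.5, 0.8], 0.65, 1]
[[2.8, -7.5, 0.9], 0.75, 1]
[[3.6, -8.3, 1.0], 0.86, 1]
[[4.5, -9.1, 1.2], 0.97, 1]
[[5.4, -9.7, 1.3], 1.08, 1]
end tcp [ 0.5334 -0.3824  0.2545] bottle x [ 0.1142  0.9398 -0.3221] bottle grav [ 0.3221  0.376  -0.8688]
```

Emit:
send_rows([
  [[-0.6,1.6,-0.2],0.08,1],
  [[-1.2,3.2,-0.4],0.16,1],
  [[-1.8,4.9,-0.5],0.24,1],
  [[-2.3,6.5,-0.7],0.31,1],
  [[-2.7,8.2,-0.8],0.39,1],
  [[-3.1,9.9,-0.9],0.47,1],
  [[-3.4,11.6,-1.1],0.55,1],
  [[-3.7,13.4,-1.2],0.63,1],
  [[-3.9,15.2,-1.4],0.71,1],
  [[-4.1,17.0,-1.5],0.78,1],
])

```text
clock: 26.98
tcp_pos: [0.5046, 0.0414, 0.2829]
eef_rot: [-2.861, -0.272, -0.714]
wrist_force: [-0.3, 0.4, -1.2]
gripper_width: 0.696
grasp_force: 65.2
```

Emit:
send_rows([
  [[1.2,1.4,-0.1],0.08,1],
  [[2.5,2.8,-0.3],0.16,1],
  [[3.8,4.3,-0.4],0.24,1],
  [[5.2,5.7,-0.5],0.31,1],
  [[6.7,7.2,-0.7],0.39,1],
  [[8.2,8.7,-0.8],0.47,1],
  [[9.8,10.2,-0.9],0.55,1],
  [[11.4,11.7,-1.1],0.63,1],
  [[13.1,13.3,-1.2],0.71,1],
  [[14.8,14.9,-1.3],0.78,1],
])

```text
clock: 27.82
tcp_pos: [0.523, -0.1681, 0.2953]
eef_rot: [-2.754, -0.004, -1.456]
wrist_force: [0.5, 0.4, -0.2]
gripper_width: 0.692
grasp_force: 65.3
```

Emit:
send_rows([
  [[0,0,0],0,1],
  [[0,0,0],0,1],
  [[0,0,0],0,1],
  [[0,0,0],0,1],
])

```text
clock: 28.15
tcp_pos: [0.5231, -0.1663, 0.2947]
eef_rot: [-2.755, -0.005, -1.451]
wrist_force: [-0.6, -0.1, -2.0]
gripper_width: 0.69
grasp_force: 65.3
```

Emit:
send_rows([
  [[0.1,-1.0,0.1],0.11,1],
  [[0.3,-1.9,0.3],0.22,1],
  [[0.7,-2.9,0.4],0.32,1],
  [[1.1,-3.8,0.5],0.43,1],
  [[1.6,-4.6,0.6],0.54,1],
  [[2.3,-5.5,0.8],0.65,1],
  [[3.0,-6.2,0.9],0.75,1],
  [[3.8,-6.9,1.0],0.86,1],
  [[4.7,-7.4,1.2],0.97,1],
  [[5.7,-7.9,1.3],1.08,1],
])

```text
clock: 28.98
tcp_pos: [0.6079, -0.2135, 0.3127]
eef_rot: [-2.949, 0.337, -2.502]
wrist_force: [-0.2, -1.0, -1.6]
gripper_width: 0.69
grasp_force: 65.3
```

Emit:
send_rows([
  [[0.1,-1.1,0.1],0.11,1],
  [[0.4,-2.1,0.3],0.22,1],
  [[0.8,-3.2,0.4],0.32,1],
  [[1.3,-4.2,0.5],0.43,1],
  [[1.8,-5.1,0.6],0.54,1],
  [[2.5,-6.1,0.8],0.65,1],
  [[3.3,-6.9,0.9],0.75,1],
  [[4.1,-7.6,1.0],0.86,1],
  [[5.1,-8.3,1.2],0.97,1],
  [[6.1,-8.9,1.3],1.08,1],
])

```text
clock: 29.82
tcp_pos: [0.6144, -0.3211, 0.2965]
eef_rot: [2.922, 0.321, 2.633]
wrist_force: [0.7, 0.2, -1.0]
gripper_width: 0.697
grasp_force: 65.3
```

Emit:
send_rows([
  [[0.1,-1.2,0.1],0.11,1],
  [[0.3,-2.3,0.3],0.22,1],
  [[0.6,-3.4,0.4],0.32,1],
  [[1.0,-4.5,0.5],0.43,1],
  [[1.5,-5.6,0.6],0.54,1],
  [[2.1,-6.5,0.8],0.65,1],
  [[2.8,-7.5,0.9],0.75,1],
  [[3.6,-8.3,1.0],0.86,1],
  [[4.5,-9.1,1.2],0.97,1],
  [[5.4,-9.7,1.3],1.08,1],
])

```text
clock: 30.65
tcp_pos: [0.534, -0.3817, 0.2473]
eef_rot: [2.757, -0.034, 1.594]
wrist_force: [0.7, -0.1, -0.7]
gripper_width: 0.688
grasp_force: 65.3
```

```bash
python3 -c "
from h import *
plugs()"; python3 pour.py go 3.7 .575 -.2 .27 10 4.8; python3 pour.py go 0 .6626 .2325 .225 30 3.7 .575 -.2 .27
```

```text
top [([148.6, 178.4], 33), ([394.3, 197.3], 42), ([390.2, 203.4], 19)]
scene [([143.1, 245.8], 139), ([439.5, 276.9], 36)]
s0 4.8 mouth [ 0.5688 -0.2791  0.1524] q [-0.7243  0.3495 -0.0538  0.901   0.2818  0.866 ]
call
[[0.9, 1.6, -1.0], -0.11, 1]
[[1.9, 3.1, -2.1], -0.22, 1]
[[3.1, 4.7, -3.1], -0.33, 1]
[[4.3, 6.2, -4.2], -0.44, 1]
[[5.7, 7.6, -5.2], -0.55, 1]
[[7.1, 9.0, -6.2], -0.66, 1]
[[8.7, 10.3, -7.3], -0.77, 1]
[[10.3, 11.6, -8.3], -0.88, 1]
[[12.0, 12.7, -9.3], -0.99, 1]
[[13.8, 13.7, -10.4], -1.1, 1]
end tcp [ 0.6183 -0.2464  0.3991] bottle x [-0.6335  0.4207 -0.6494] bottle grav [ 0.6494  0.1975 -0.7344]
s0 3.7 mouth [ 0.575 -0.2    0.27 ] q [-0.7243  0.3495 -0.0538  0.901   0.2818  0.866 ]
call
[[0.5, 2.6, 0.3], -0.12, 1]
[[1.2, 5.2, 0.6], -0.25, 1]
[[2.0, 7.7, 0.9], -0.37, 1]
[[3.0, 10.1, 1.2], -0.49, 1]
[[4.1, 12.5, 1.5], -0.62, 1]
[[5.3, 14.9, 1.8], -0.74, 1]
[[6.6, 17.1, 2.2], -0.86, 1]
[[8.1, 19.2, 2.5], -0.99, 1]
[[9.5, 21.1, 2.8], -1.11, 1]
[[11.1, 23.0, 3.1], -1.23, 1]
call
[[-1.1, 2.1, 0.3], -0.12, 1]
[[-2.0, 4.1, 0.6], -0.25, 1]
[[-2.7, 6.2, 0.9], -0.37, 1]
[[-3.4, 8.1, 1.2], -0.49, 1]
[[-3.9, 10.0, 1.5], -0.62, 1]
[[-4.3, 11.8, 1.8], -0.74, 1]
[[-4.5, 13.5, 2.2], -0.86, 1]
[[-4.7, 15.1, 2.5], -0.99, 1]
[[-4.8, 16.6, 2.8], -1.11, 1]
[[-4.8, 17.9, 3.1], -1.23, 1]
call
[[-1.1, 0.4, 0.3], -0.12, 1]
[[-2.1, 0.8, 0.6], -0.25, 1]
[[-2.9, 1.1, 0.9], -0.37, 1]
[[-3.6, 1.4, 1.2], -0.49, 1]
[[-4.1, 1.7, 1.5], -0.62, 1]
[[-4.6, 1.8, 1.8], -0.74, 1]
[[-4.9, 1.8, 2.2], -0.86, 1]
[[-5.1, 1.7, 2.5], -0.99, 1]
[[-5.3, 1.5, 2.8], -1.11, 1]
[[-5.3, 1.2, 3.1], -1.23, 1]
end tcp [0.5327 0.217  0.2849] bottle x [ 0.9937  0.1119 -0.    ] bottle grav [ 0. -0. -1.]
```

Two plugs in the bin (merged blob at 143,246). Return the middle bottle.

Emit:
send_rows([
  [[0.9,1.6,-1.0],-0.11,1],
  [[1.9,3.1,-2.1],-0.22,1],
  [[3.1,4.7,-3.1],-0.33,1],
  [[4.3,6.2,-4.2],-0.44,1],
  [[5.7,7.6,-5.2],-0.55,1],
  [[7.1,9.0,-6.2],-0.66,1],
  [[8.7,10.3,-7.3],-0.77,1],
  [[10.3,11.6,-8.3],-0.88,1],
  [[12.0,12.7,-9.3],-0.99,1],
  [[13.8,13.7,-10.4],-1.1,1],
])

```text
clock: 31.58
tcp_pos: [0.6193, -0.2451, 0.4009]
eef_rot: [2.933, 0.329, 2.668]
wrist_force: [-0.5, 0.2, -1.1]
gripper_width: 0.692
grasp_force: 65.3
```

Emit:
send_rows([
  [[0.5,2.6,0.3],-0.12,1],
  [[1.2,5.2,0.6],-0.25,1],
  [[2.0,7.7,0.9],-0.37,1],
  [[3.0,10.1,1.2],-0.49,1],
  [[4.1,12.5,1.5],-0.62,1],
  [[5.3,14.9,1.8],-0.74,1],
  [[6.6,17.1,2.2],-0.86,1],
  [[8.1,19.2,2.5],-0.99,1],
  [[9.5,21.1,2.8],-1.11,1],
  [[11.1,23.0,3.1],-1.23,1],
])

```text
clock: 32.42
tcp_pos: [0.6281, 0.0118, 0.3818]
eef_rot: [-2.889, 0.297, -2.311]
wrist_force: [0.7, 0.1, -0.6]
gripper_width: 0.69
grasp_force: 65.3
```

Emit:
send_rows([
  [[-1.1,2.1,0.3],-0.12,1],
  [[-2.0,4.1,0.6],-0.25,1],
  [[-2.7,6.2,0.9],-0.37,1],
  [[-3.4,8.1,1.2],-0.49,1],
  [[-3.9,10.0,1.5],-0.62,1],
  [[-4.3,11.8,1.8],-0.74,1],
  [[-4.5,13.5,2.2],-0.86,1],
  [[-4.7,15.1,2.5],-0.99,1],
  [[-4.8,16.6,2.8],-1.11,1],
  [[-4.8,17.9,3.1],-1.23,1],
])

```text
clock: 33.25
tcp_pos: [0.5527, 0.1742, 0.3249]
eef_rot: [-2.775, -0.127, -1.143]
wrist_force: [0.4, 0.1, -0.4]
gripper_width: 0.695
grasp_force: 65.3
```

Emit:
send_rows([
  [[-1.1,0.4,0.3],-0.12,1],
  [[-2.1,0.8,0.6],-0.25,1],
  [[-2.9,1.1,0.9],-0.37,1],
  [[-3.6,1.4,1.2],-0.49,1],
  [[-4.1,1.7,1.5],-0.62,1],
  [[-4.6,1.8,1.8],-0.74,1],
  [[-4.9,1.8,2.2],-0.86,1],
  [[-5.1,1.7,2.5],-0.99,1],
  [[-5.3,1.5,2.8],-1.11,1],
  [[-5.3,1.2,3.1],-1.23,1],
])

```text
clock: 34.08
tcp_pos: [0.5334, 0.218, 0.2855]
eef_rot: [3.141, -0.387, 0.111]
wrist_force: [-0.7, -0.3, -1.4]
gripper_width: 0.691
grasp_force: 65.3
```

```bash
python3 pour.py go 0 .662 .2315 .025 6;python3 -c "
from h import *
plugs()"
```

```text
s0 -0.0021735794010900337 mouth [0.6631 0.2337 0.2254] q [ 0.4397  0.1013 -0.2838  0.8175 -0.1229 -2.8354]
call
[[-1.3, 0.0, 3.1], 0.0, 1]
[[-2.6, 0.1, 6.2], 0.0, 1]
[[-3.9, 0.1, 9.3], 0.0, 1]
[[-5.1, 0.1, 12.4], 0.0, 1]
[[-6.4, 0.1, 15.4], 0.0, 1]
[[-7.7, 0.2, 18.5], 0.0, 1]
end tcp [0.5321 0.216  0.0849] bottle x [ 0.9937  0.1119 -0.    ] bottle grav [ 0. -0. -1.]
top [([394.3, 197.3], 35), ([390.1, 203.5], 18)]
scene [([143.2, 245.8], 139), ([439.3, 276.9], 38)]
```

Emit:
send_rows([
  [[-1.3,0.0,3.1],0,1],
  [[-2.6,0.1,6.2],0,1],
  [[-3.9,0.1,9.3],0,1],
  [[-5.1,0.1,12.4],0,1],
  [[-6.4,0.1,15.4],0,1],
  [[-7.2,0.2,17.2],0,1],
  [[-7.6,0.2,18.2],0,1],
  [[-7.7,0.2,18.4],0,1],
  [[-7.7,0.2,18.4],0,1],
])

```text
clock: 34.93
tcp_pos: [0.5316, 0.2154, 0.0853]
eef_rot: [-3.138, -0.386, 0.096]
wrist_force: [0.2, 0.3, -1.0]
gripper_width: 0.694
grasp_force: 66.7
```

Emit:
send_rows([
  [[0,0,0],0,0],
  [[0,0,0],0,0],
  [[0,0,0],0,0],
  [[0,0,0],0,0],
  [[0,0,0],0,0],
  [[0,0,-2],0,0],
  [[0,0,-5],0,0],
  [[0,0,-9],0,0],
  [[0,0,-13],0,0],
])

```text
clock: 35.68
tcp_pos: [0.482, 0.2093, 0.2068]
eef_rot: [-3.139, -0.385, 0.098]
wrist_force: [1.4, -0.4, 0.7]
gripper_width: 0.997
grasp_force: 0.0
```

```bash
python3 g.py .559 .357 -.053 0;python3 -c "
from h import *
plugs()"
```

```text
turn 0.16330313285529735 q [ 0.4722  0.0566 -0.5403  0.6122 -0.1355 -2.7923] p [0.482  0.2093 0.2068]
tz [ 0.3736  0.0391 -0.9267]
[[1.8, -13.9, 2.3], 0.16, 0]
[[1.8, -13.9, 14.3], 0.16, 0]
top [([148.6, 178.4], 33), ([394.2, 197.3], 36), ([390.2, 203.6], 17)]
scene [([143.2, 245.8], 139), ([439.3, 276.9], 38)]
```

Emit:
send_rows([
  [[0.5,-3.5,0.5],0.04,0],
  [[1,-7,1.1],0.08,0],
  [[1.4,-10.5,1.7],0.12,0],
  [[1.8,-13.9,2.3],0.16,0],
  [[1.8,-13.9,2.3],0.16,0],
  [[1.8,-13.9,2.3],0.16,0],
])

```text
clock: 36.28
tcp_pos: [0.4944, 0.3521, 0.191]
eef_rot: [-3.075, -0.38, -0.072]
wrist_force: [0.5, -1.4, -0.3]
gripper_width: 1.001
grasp_force: 0.0
```

```bash
python3 wb.py; python3 g.py .559 .357 -.053 0
```

```text
turn 0.005151255613202346 q [ 0.7022  0.2522 -0.3428  0.6518 -0.2132 -2.4142] p [0.4944 0.3509 0.1912]
tz [ 0.3742  0.0395 -0.9265]
[[0.0, 0.1, -0.1], 0.01, 0]
[[0.0, 0.1, 11.9], 0.01, 0]
```

View pics/wb.png

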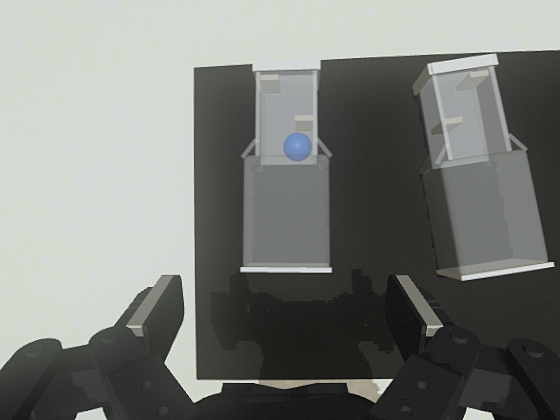

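Emit:
send_rows([
  [[0,0,4],0,0],
  [[0,0.1,7],0,0],
  [[0,0.1,10],0,0],
  [[0,0.1,11.2],0,0],
  [[0,0.1,11.7],0,0],
  [[0,0.1,11.7],0,0],
  [[0,0.1,11.7],0,0.5],
  [[0,0.1,11.7],0,1],
  [[0,0.1,11.7],0,1],
  [[0,0.1,11.7],0,1],
])

```text
clock: 37.17
tcp_pos: [0.5391, 0.3552, 0.0858]
eef_rot: [-3.072, -0.384, -0.075]
wrist_force: [-3.5, -0.4, 9.7]
gripper_width: 0.698
grasp_force: 63.6
```

Emit:
send_rows([
  [[0,0,0],0,1],
  [[0,0,0],0,1],
  [[0,0,0],0,1],
])

```text
clock: 37.42
tcp_pos: [0.539, 0.3552, 0.0858]
eef_rot: [-3.072, -0.384, -0.075]
wrist_force: [-3.8, 0.5, 8.7]
gripper_width: 0.698
grasp_force: 63.6
```

```bash
python3 - <<'E'
from h import *
f=load("wrist"); a=onplane(f,[(241,269.5),(331,270),(254,68),(321,67.5)],[.047,.047,.042,.042])
r=(a[0]+a[1])/2;m=(a[2]+a[3])/2;d=(m-r)[:2];l=np.hypot(*d);y=np.arctan2(d[1],d[0]);o=r[:2]+d/l*.04;print(l,y,o)
import os;os.system(f"python3 pour.py start {o[0]} {o[1]} {y}; python3 pour.py go 0 {o[0]+.111} {o[1]+.111*np.sin(y)} .225 6")
E
```

```text
grasp in bottle [0.0009 0.0009 0.0328]
s0 5.204170427930421e-18 mouth [0.6693 0.3505 0.025 ] q [ 0.657   0.4299 -0.3925  0.4112 -0.1989 -2.4572]
call
[[1.3, -0.2, -3.1], -0.0, 1]
[[2.5, -0.4, -6.2], -0.0, 1]
[[3.8, -0.6, -9.2], -0.0, 1]
[[5.0, -0.9, -12.3], -0.0, 1]
[[6.3, -1.1, -15.4], -0.0, 1]
[[7.5, -1.3, -18.5], -0.0, 1]
end tcp [0.5392 0.3552 0.2858] bottle x [ 0.9985 -0.0549 -0.    ] bottle grav [ 0. -0. -1.]
0.14352375037764206 -0.054926936304518004 [0.5585 0.3566]
```

Emit:
send_rows([
  [[0.6,-0.1,-1.5],0,1],
  [[1.3,-0.2,-3.1],0,1],
  [[2.5,-0.4,-6.2],0,1],
  [[3.8,-0.6,-9.2],0,1],
  [[5.0,-0.9,-12.3],0,1],
  [[6.3,-1.1,-15.4],0,1],
  [[7.5,-1.3,-18.5],0,1],
  [[7.5,-1.3,-18.5],0,1],
])

```text
clock: 38.08
tcp_pos: [0.5406, 0.3561, 0.2926]
eef_rot: [-3.066, -0.39, -0.077]
wrist_force: [0.7, 1.1, -0.1]
gripper_width: 0.697
grasp_force: 65.4
```

```bash
python3 pour.py go 2.3 .575 -.265 .22 20; python3 pour.py go 4.7 .572 -.275 .18 20 2.3 .575 -.265 .22; python3 pour.py go 1.57 .58 -.262 .195 30 4.7 .572 -.275 .18 
```

```text
s0 0.0018125748022752121 mouth [0.6713 0.3517 0.2326] q [ 0.6567  0.2589 -0.0724  0.8942 -0.1988 -2.4574]
call
[[-0.1, 1.9, -0.3], 0.11, 1]
[[-0.1, 3.9, -0.6], 0.23, 1]
[[0.0, 5.9, -0.8], 0.34, 1]
[[0.2, 8.0, -1.1], 0.46, 1]
[[0.5, 10.2, -1.4], 0.57, 1]
[[1.0, 12.4, -1.6], 0.69, 1]
[[1.5, 14.7, -1.9], 0.8, 1]
[[2.1, 17.0, -2.1], 0.92, 1]
[[2.8, 19.5, -2.4], 1.03, 1]
[[3.6, 22.1, -2.7], 1.15, 1]
call
[[2.8, 0.4, -0.3], 0.11, 1]
[[5.8, 0.8, -0.5], 0.23, 1]
[[8.8, 1.2, -0.8], 0.34, 1]
[[12.0, 1.7, -1.0], 0.46, 1]
[[15.3, 2.2, -1.3], 0.57, 1]
[[18.7, 2.8, -1.5], 0.69, 1]
[[22.3, 3.5, -1.8], 0.8, 1]
[[25.9, 4.3, -2.0], 0.92, 1]
[[29.5, 5.2, -2.3], 1.03, 1]
[[33.3, 6.2, -2.5], 1.15, 1]
end tcp [ 0.6007 -0.2026  0.3471] bottle x [-0.4674 -0.6262 -0.624 ] bottle grav [ 0.624  -0.1833 -0.7596]
s0 2.3 mouth [ 0.575 -0.265  0.22 ] q [ 0.6567  0.2589 -0.0724  0.8942 -0.1988 -2.4574]
call
[[0.2, -1.2, 0.2], 0.12, 1]
[[0.5, -2.3, 0.4], 0.24, 1]
[[1.0, -3.4, 0.5], 0.36, 1]
[[1.6, -4.4, 0.7], 0.48, 1]
[[2.4, -5.4, 0.9], 0.6, 1]
[[3.2, -6.3, 1.1], 0.72, 1]
[[4.2, -7.1, 1.2], 0.84, 1]
[[5.2, -7.8, 1.4
[... 830 characters left out ...]
.04, 1]
call
[[0.0, 1.1, 0.0], -0.1, 1]
[[0.1, 2.2, -0.1], -0.21, 1]
[[0.4, 3.2, -0.1], -0.31, 1]
[[0.7, 4.2, -0.1], -0.42, 1]
[[1.1, 5.2, -0.2], -0.52, 1]
[[1.7, 6.2, -0.2], -0.63, 1]
[[2.3, 7.0, -0.2], -0.73, 1]
[[3.0, 7.8, -0.3], -0.83, 1]
[[3.7, 8.6, -0.3], -0.94, 1]
[[4.6, 9.2, -0.3], -1.04, 1]
call
[[0.0, 1.0, 0.0], -0.1, 1]
[[0.0, 2.1, -0.1], -0.21, 1]
[[0.2, 3.1, -0.1], -0.31, 1]
[[0.5, 4.1, -0.1], -0.42, 1]
[[0.9, 5.0, -0.2], -0.52, 1]
[[1.4, 5.9, -0.2], -0.63, 1]
[[1.9, 6.7, -0.2], -0.73, 1]
[[2.6, 7.5, -0.3], -0.83, 1]
[[3.3, 8.2, -0.3], -0.94, 1]
[[4.1, 8.8, -0.3], -1.04, 1]
end tcp [ 0.547  -0.1688  0.2995] bottle x [ 0.0914 -0.9081 -0.4087] bottle grav [ 0.4087 -0.3171 -0.8558]
```

Emit:
send_rows([
  [[-0.1,1.9,-0.3],0.11,1],
  [[-0.1,3.9,-0.6],0.23,1],
  [[0.0,5.9,-0.8],0.34,1],
  [[0.2,8.0,-1.1],0.46,1],
  [[0.5,10.2,-1.4],0.57,1],
  [[1.0,12.4,-1.6],0.69,1],
  [[1.5,14.7,-1.9],0.8,1],
  [[2.1,17.0,-2.1],0.92,1],
  [[2.8,19.5,-2.4],1.03,1],
  [[3.6,22.1,-2.7],1.15,1],
])

```text
clock: 38.92
tcp_pos: [0.551, 0.13, 0.309]
eef_rot: [-2.764, -0.093, -1.234]
wrist_force: [-0.2, -0.4, -0.7]
gripper_width: 0.696
grasp_force: 65.3
```

Emit:
send_rows([
  [[2.8,0.4,-0.3],0.11,1],
  [[5.8,0.8,-0.5],0.23,1],
  [[8.8,1.2,-0.8],0.34,1],
  [[12.0,1.7,-1.0],0.46,1],
  [[15.3,2.2,-1.3],0.57,1],
  [[18.7,2.8,-1.5],0.69,1],
  [[22.3,3.5,-1.8],0.8,1],
  [[25.9,4.3,-2.0],0.92,1],
  [[29.5,5.2,-2.3],1.03,1],
  [[33.3,6.2,-2.5],1.15,1],
])

```text
clock: 39.75
tcp_pos: [0.5991, -0.2052, 0.3414]
eef_rot: [-2.892, 0.301, -2.328]
wrist_force: [-0.1, 0.8, -0.7]
gripper_width: 0.699
grasp_force: 65.3
```

Emit:
send_rows([
  [[0.2,-1.2,0.2],0.12,1],
  [[0.5,-2.3,0.4],0.24,1],
  [[1.0,-3.4,0.5],0.36,1],
  [[1.6,-4.4,0.7],0.48,1],
  [[2.4,-5.4,0.9],0.6,1],
  [[3.2,-6.3,1.1],0.72,1],
  [[4.2,-7.1,1.2],0.84,1],
  [[5.2,-7.8,1.4],0.96,1],
  [[6.3,-8.3,1.6],1.08,1],
  [[7.5,-8.8,1.8],1.2,1],
])

```text
clock: 40.58
tcp_pos: [0.6149, -0.3185, 0.3228]
eef_rot: [2.938, 0.332, 2.682]
wrist_force: [-0.2, -0.6, -1.7]
gripper_width: 0.7
grasp_force: 65.4
```

Emit:
send_rows([
  [[0.2,-1.3,0.2],0.12,1],
  [[0.4,-2.5,0.4],0.24,1],
  [[0.9,-3.7,0.5],0.36,1],
  [[1.4,-4.9,0.7],0.48,1],
  [[2.1,-5.9,0.9],0.6,1],
  [[2.9,-6.9,1.1],0.72,1],
  [[3.8,-7.9,1.2],0.84,1],
  [[4.8,-8.7,1.4],0.96,1],
  [[5.9,-9.3,1.6],1.08,1],
  [[7.0,-9.9,1.8],1.2,1],
])

```text
clock: 41.42
tcp_pos: [0.525, -0.3785, 0.2643]
eef_rot: [2.759, -0.06, 1.528]
wrist_force: [0.5, -0.5, -1.4]
gripper_width: 0.699
grasp_force: 65.4
```

Emit:
send_rows([
  [[0,0,0],0,1],
  [[0,0,0],0,1],
  [[0,0,0],0,1],
])

```text
clock: 41.67
tcp_pos: [0.5262, -0.3786, 0.2647]
eef_rot: [2.758, -0.056, 1.537]
wrist_force: [-0.6, 0.4, -1.8]
gripper_width: 0.702
grasp_force: 65.5
```

```bash
python3 -c "
from h import *
plugs()"; python3 pour.py go 4.7 .572 -.275 .18 1 4.7
```

```text
top [([422.9, 181.6], 36), ([394.1, 197.3], 39), ([390.1, 203.5], 18)]
scene [([102.7, 215.9], 51), ([143.0, 245.9], 138)]
s0 4.7 mouth [ 0.5713 -0.2767  0.1734] q [-0.7285  0.3256 -0.0431  0.9342  0.2833  0.9266]
call
[[0.2, 0.2, -0.6], 0.0, 1]
end tcp [ 0.5266 -0.3771  0.2706] bottle x [ 0.1816  0.9401 -0.2886] bottle grav [ 0.2886  0.433  -0.8539]
```

Emit:
send_rows([
  [[0.1,1.1,0.0],-0.1,1],
  [[0.3,2.1,-0.1],-0.21,1],
  [[0.5,3.2,-0.1],-0.31,1],
  [[0.9,4.2,-0.2],-0.42,1],
  [[1.4,5.1,-0.3],-0.52,1],
  [[2.0,6.0,-0.4],-0.63,1],
  [[2.7,6.9,-0.5],-0.73,1],
  [[3.4,7.7,-0.6],-0.83,1],
  [[4.3,8.4,-0.7],-0.94,1],
  [[5.1,9.0,-0.8],-1.04,1],
])

```text
clock: 42.6
tcp_pos: [0.6089, -0.3326, 0.3081]
eef_rot: [2.891, 0.299, 2.532]
wrist_force: [-0.3, -0.2, -1.7]
gripper_width: 0.69
grasp_force: 65.5
```

Emit:
send_rows([
  [[0.0,1.1,0.0],-0.1,1],
  [[0.1,2.2,-0.1],-0.21,1],
  [[0.4,3.2,-0.1],-0.31,1],
  [[0.7,4.2,-0.1],-0.42,1],
  [[1.1,5.2,-0.2],-0.52,1],
  [[1.7,6.2,-0.2],-0.63,1],
  [[2.3,7.0,-0.2],-0.73,1],
  [[3.0,7.8,-0.3],-0.83,1],
  [[3.7,8.6,-0.3],-0.94,1],
  [[4.6,9.2,-0.3],-1.04,1],
])

```text
clock: 43.43
tcp_pos: [0.6178, -0.2305, 0.3195]
eef_rot: [-2.998, 0.361, -2.647]
wrist_force: [0.3, -0.2, -0.9]
gripper_width: 0.695
grasp_force: 65.5
```

Emit:
send_rows([
  [[0.0,1.0,0.0],-0.1,1],
  [[0.0,2.1,-0.1],-0.21,1],
  [[0.2,3.1,-0.1],-0.31,1],
  [[0.5,4.1,-0.1],-0.42,1],
  [[0.9,5.0,-0.2],-0.52,1],
  [[1.4,5.9,-0.2],-0.63,1],
  [[1.9,6.7,-0.2],-0.73,1],
  [[2.6,7.5,-0.3],-0.83,1],
  [[3.3,8.2,-0.3],-0.94,1],
  [[4.1,8.8,-0.3],-1.04,1],
])

```text
clock: 44.27
tcp_pos: [0.5453, -0.1697, 0.2961]
eef_rot: [-2.759, 0.063, -1.621]
wrist_force: [-0.5, -1.1, -1.7]
gripper_width: 0.696
grasp_force: 65.4
```

Emit:
send_rows([
  [[0,0,0],0,1],
  [[0,0,0],0,1],
  [[0,0,0],0,1],
])

```text
clock: 44.52
tcp_pos: [0.5459, -0.1703, 0.2962]
eef_rot: [-2.76, 0.067, -1.631]
wrist_force: [-0.1, -0.3, -0.5]
gripper_width: 0.693
grasp_force: 65.4
```

```bash
python3 -c "
from h import *
plugs();cam('scene','pics/s4.png')"; python3 pour.py go 1.0 .6 -.1 .27 6;python3 pour.py go 0 .6693 .3505 .225 14 1.0 .6 -.1 .27
```

```text
top []
scene [([125.7, 238.5], 75), ([143.1, 245.8], 139)]
s0 1.5810345371791532 mouth [ 0.5774 -0.2637  0.1911] q [-0.3772  0.1029 -0.2525  0.8691  0.1761 -1.8452]
call
[[-2.8, 0.4, -1.0], -0.1, 1]
[[-5.5, 0.7, -2.0], -0.19, 1]
[[-8.1, 1.0, -2.9], -0.29, 1]
[[-10.6, 1.3, -3.9], -0.39, 1]
[[-13.1, 1.5, -4.8], -0.48, 1]
[[-15.5, 1.7, -5.8], -0.58, 1]
end tcp [ 0.5171 -0.0174  0.3536] bottle x [ 0.5618 -0.7997 -0.2118] bottle grav [ 0.2118 -0.2888 -0.9337]
s0 1.0 mouth [ 0.6  -0.1   0.27] q [-0.3772  0.1029 -0.2525  0.8691  0.1761 -1.8452]
call
[[-2.6, -1.1, 0.6], -0.07, 1]
[[-5.2, -2.3, 1.2], -0.14, 1]
[[-7.7, -3.4, 1.9], -0.21, 1]
[[-10.2, -4.6, 2.5], -0.29, 1]
[[-12.7, -5.7, 3.1], -0.36, 1]
[[-15.0, -6.9, 3.7], -0.43, 1]
[[-17.4, -8.1, 4.3], -0.5, 1]
[[-19.7, -9.3, 4.9], -0.57, 1]
[[-21.9, -10.6, 5.6], -0.64, 1]
[[-24.1, -11.8, 6.2], -0.71, 1]
call
[[-0.8, -2.4, 0.6], -0.07, 1]
[[-1.5, -4.8, 1.2], -0.14, 1]
[[-2.2, -7.2, 1.9], -0.21, 1]
[[-2.8, -9.7, 2.5], -0.29, 1]
end tcp [0.539  0.3552 0.2858] bottle x [ 0.9985 -0.0549 -0.    ] bottle grav [ 0. -0. -1.]
```

View pics/s4.png

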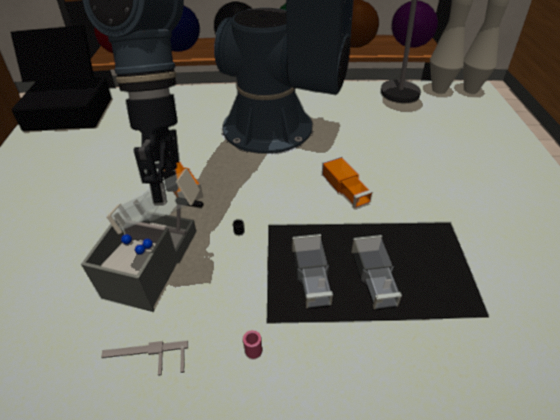

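Emit:
send_rows([
  [[-2.8,0.4,-1.0],-0.1,1],
  [[-5.5,0.7,-2.0],-0.19,1],
  [[-8.1,1.0,-2.9],-0.29,1],
  [[-10.6,1.3,-3.9],-0.39,1],
  [[-13.1,1.5,-4.8],-0.48,1],
  [[-15.5,1.7,-5.8],-0.58,1],
])

```text
clock: 45.17
tcp_pos: [0.5165, -0.0157, 0.354]
eef_rot: [-2.783, -0.15, -1.085]
wrist_force: [0.4, 0.3, -0.7]
gripper_width: 0.696
grasp_force: 65.4
```

Emit:
send_rows([
  [[-2.6,-1.1,0.6],-0.07,1],
  [[-5.2,-2.3,1.2],-0.14,1],
  [[-7.7,-3.4,1.9],-0.21,1],
  [[-10.2,-4.6,2.5],-0.29,1],
  [[-12.7,-5.7,3.1],-0.36,1],
  [[-15.0,-6.9,3.7],-0.43,1],
  [[-17.4,-8.1,4.3],-0.5,1],
  [[-19.7,-9.3,4.9],-0.57,1],
  [[-21.9,-10.6,5.6],-0.64,1],
  [[-24.1,-11.8,6.2],-0.71,1],
])

```text
clock: 46.0
tcp_pos: [0.5246, 0.2552, 0.301]
eef_rot: [-2.964, -0.346, -0.38]
wrist_force: [1.3, -0.2, -1.1]
gripper_width: 0.695
grasp_force: 65.4
```

Emit:
send_rows([
  [[-0.8,-2.4,0.6],-0.07,1],
  [[-1.5,-4.8,1.2],-0.14,1],
  [[-2.2,-7.2,1.9],-0.21,1],
  [[-2.8,-9.7,2.5],-0.29,1],
  [[-2.8,-9.7,2.5],-0.29,1],
  [[-2.8,-9.7,2.5],-0.29,1],
])

```text
clock: 46.5
tcp_pos: [0.5396, 0.3563, 0.2839]
eef_rot: [-3.074, -0.38, -0.074]
wrist_force: [0.3, -0.5, -1.4]
gripper_width: 0.694
grasp_force: 65.5
```

```bash
python3 pour.py go 0 .6693 .3505 .025 6;python3 -c "
from h import *
plugs()"
```

```text
s0 -0.000892153696403155 mouth [0.6696 0.3516 0.2226] q [ 0.6577  0.2688 -0.0774  0.8917 -0.1983 -2.4566]
call
[[-1.3, 0.2, 3.1], 0.0, 1]
[[-2.5, 0.5, 6.1], 0.0, 1]
[[-3.7, 0.7, 9.2], 0.0, 1]
[[-4.9, 0.9, 12.2], 0.0, 1]
[[-6.2, 1.1, 15.3], 0.0, 1]
[[-7.4, 1.4, 18.3], 0.0, 1]
end tcp [0.539  0.3552 0.0858] bottle x [ 0.9985 -0.0549 -0.    ] bottle grav [ 0. -0. -1.]
top [([394.4, 197.2], 40), ([390.1, 203.5], 18), ([410.2, 208.8], 16)]
scene [([125.6, 238.4], 73), ([143.1, 245.8], 137)]
```

Emit:
send_rows([
  [[-1.3,0.2,3.1],0,1],
  [[-2.5,0.5,6.1],0,1],
  [[-3.7,0.7,9.2],0,1],
  [[-4.9,0.9,12.2],0,1],
  [[-6.2,1.1,15.3],0,1],
  [[-7.0,1.3,17.2],0,1],
  [[-7.3,1.4,18.0],0,1],
  [[-7.4,1.4,18.2],0,1],
  [[-7.4,1.4,18.2],0,1],
])

```text
clock: 47.35
tcp_pos: [0.5391, 0.3532, 0.0886]
eef_rot: [-3.073, -0.381, -0.076]
wrist_force: [1.1, -0.1, -1.2]
gripper_width: 0.695
grasp_force: 65.4
```

Emit:
send_rows([
  [[0,0,0],0,0],
  [[0,0,0],0,0],
  [[0,0,0],0,0],
  [[0,0,0],0,0],
  [[0,0,0],0,0],
  [[0,0,-2],0,0],
  [[0,0,-5],0,0],
  [[0,0,-9],0,0],
  [[0,0,-13],0,0],
  [[0,0,-17],0,0],
])

```text
clock: 48.18
tcp_pos: [0.4739, 0.3463, 0.247]
eef_rot: [-3.074, -0.381, -0.075]
wrist_force: [0.7, -0.0, 0.8]
gripper_width: 0.998
grasp_force: 0.0
```

```bash
python3 - <<'E'
from h import *
plugs()
t=cam("top");s=cam("scene")
# black bar: dark pixels near its known place
out={}
for n,f,(x0,x1,y0,y1) in(("t",t,(335,375,192,212)),("s",s,(165,215,192,214))):
    g=cv2.cvtColor(f["img"],cv2.COLOR_BGR2GRAY)[y0:y1,x0:x1]; m=(g<45).astype(np.uint8)
    k,_,st,c=cv2.connectedComponentsWithStats(m); j=1+st[1:,4].argmax(); out[n]=c[j]+[x0,y0]; print(n,out[n],st[j])
print(tri(t,out["t"],s,out["s"]))
v=np.hstack([cv2.resize(t["img"][130:265,100:300],(400,300)),cv2.resize(s["img"][180:330,70:270],(400,300))]);cv2.imwrite("pics/c5.png",v)
p,R,q=cur();print(p,q)
E
```

```text
top [([394.2, 197.4], 37), ([390.1, 203.5], 18), ([410.2, 208.9], 15)]
scene [([125.7, 238.3], 71), ([143.1, 245.8], 137)]
t [355.1095 203.3066] [  7   6  27  14 137]
s [188.283  201.8176] [ 11   4  27  11 159]
(array([ 0.5121, -0.1512,  0.1666]), np.float64(0.0024724537410739304))
[0.475  0.3471 0.2467] [ 0.721   0.1763 -0.2912  0.7794 -0.2192 -2.3953]
```

View pics/c5.png

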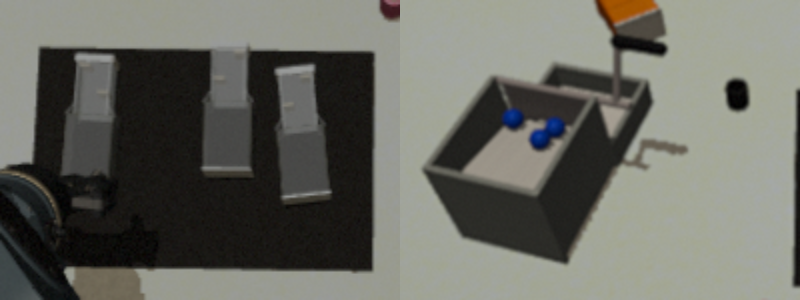

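```bash
cat > lev.py <<'E'
from h import *
p,R,q=cur(); t=gturn(R,-.26)+np.pi; t=(t+np.pi/2)%(2*np.pi)-np.pi/2
Rt=R*Ro.from_rotvec([0,0,t]); tz=Rt.as_matrix()[:,2]; hx=np.array([.966,-.257,0])
P=np.array([.512,-.151,.156])-.05*hx; tcp=P-.06*tz; print("turn",t,"tcp",tcp,"q",q)
rows(R,p,[tcp+[0,0,.1],tcp],[t,t],1)
rows(Rt,tcp,[tcp+hx*d for d in(.02,.03,.05,.07,.08,.085,.09,.095,.1)],[0]*9,1)
E
python3 lev.py
```

```text
turn 3.367236026073064 tcp [ 0.4411 -0.1407  0.2115] q [ 0.721   0.1763 -0.2912  0.7794 -0.2192 -2.3953]
[[2.7, 48.4, -9.3], 3.37, 1]
[[-1.1, 49.0, -0.1], 3.37, 1]
[[-1.9, 0.0, 0.7], 0.0, 1]
[[-2.8, 0.0, 1.1], 0.0, 1]
[[-4.7, 0.0, 1.8], 0.0, 1]
[[-6.5, 0.0, 2.5], 0.0, 1]
[[-7.5, 0.0, 2.8], 0.0, 1]
[[-7.9, 0.0, 3.0], 0.0, 1]
[[-8.4, 0.0, 3.2], 0.0, 1]
[[-8.9, 0.0, 3.4], 0.0, 1]
[[-9.4, 0.0, 3.5], 0.0, 1]
```

Emit:
send_rows([
  [[0.7,1,-3],0.12,1],
  [[1.4,3,-6],0.24,1],
  [[2.7,6,-9.3],0.36,1],
  [[2.7,10,-9.3],0.48,1],
  [[2.7,14,-9.3],0.6,1],
  [[2.7,18,-9.3],0.72,1],
  [[2.7,22,-9.3],0.84,1],
  [[2.7,26,-9.3],0.96,1],
  [[2.7,30,-9.3],1.08,1],
  [[2.7,34,-9.3],1.2,1],
])

```text
clock: 49.22
tcp_pos: [0.4475, 0.0006, 0.3187]
eef_rot: [-2.763, -0.074, -1.281]
wrist_force: [2.5, 0.1, -0.1]
gripper_width: -0.0
grasp_force: 0.0
```

Emit:
send_rows([
  [[0,0,0],0.12,1],
  [[0,0,0],0.24,1],
  [[0,0,0],0.36,1],
  [[0,0,0],0.48,1],
  [[0,0,0],0.6,1],
  [[0,0,0],0.72,1],
  [[0,0,0],0.84,1],
  [[0,0,0],0.96,1],
  [[0,0,0],1.08,1],
  [[0,0,0],1.2,1],
])

```text
clock: 50.05
tcp_pos: [0.4481, 0.0022, 0.3185]
eef_rot: [-2.927, 0.321, -2.432]
wrist_force: [-0.8, 0.6, 0.7]
gripper_width: 0.003
grasp_force: 0.0
```

```bash
python3 lev.py|head -3
```

```text
turn 0.9605243817502482 tcp [ 0.4413 -0.1405  0.2116] q [-0.0209 -0.1865 -0.4733  0.9026  0.0475 -0.6862]
[[9.5, -10.7, -0.2], 0.96, 1]
[[12.7, -8.7, 9.1], 0.96, 1]
```

Emit:
send_rows([
  [[2.4,-2.6,-0.1],0.12,1],
  [[4.8,-5.3,-0.1],0.24,1],
  [[7.2,-8,-0.2],0.36,1],
  [[9.5,-10.7,-0.2],0.48,1],
  [[9.5,-10.7,-0.2],0.6,1],
  [[9.5,-10.7,-0.2],0.72,1],
  [[9.5,-10.7,-0.2],0.84,1],
  [[9.5,-10.7,-0.2],0.96,1],
  [[9.5,-10.7,-0.2],0.96,1],
])

```text
clock: 50.8
tcp_pos: [0.4424, -0.1407, 0.3123]
eef_rot: [2.987, 0.354, 2.828]
wrist_force: [0.4, -0.4, 0.2]
gripper_width: -0.007
grasp_force: 0.0
```

```bash
python3 lev.py; python3 -c "
from h import *
cam('top','pics/t6.png');s=cam('scene');t=load('top')
v=np.hstack([cv2.resize(t['img'][130:265,300:460],(400,338)),cv2.resize(s['img'][130:299,70:270],(400,338))]);cv2.imwrite('pics/c6.png',v)"
```

```text
turn -6.963613166721672e-05 tcp [ 0.4413 -0.1406  0.2116] q [-0.4044 -0.1205 -0.4302  0.922   0.185  -0.0864]
[[0.1, 0.0, 0.0], -0.0, 1]
[[3.6, -1.5, 9.3], -0.0, 1]
[[-1.9, 0.0, 0.7], 0.0, 1]
[[-2.8, 0.0, 1.0], 0.0, 1]
[[-4.7, 0.0, 1.7], 0.0, 1]
[[-6.6, 0.0, 2.4], 0.0, 1]
[[-7.5, 0.0, 2.8], 0.0, 1]
[[-8.0, 0.0, 3.0], 0.0, 1]
[[-8.4, 0.0, 3.1], 0.0, 1]
[[-8.9, 0.0, 3.3], 0.0, 1]
[[-9.4, 0.0, 3.5], 0.0, 1]
```

View pics/c6.png

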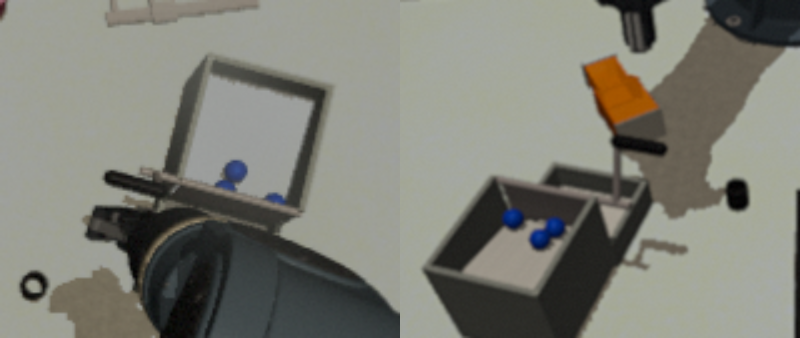

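Emit:
send_rows([
  [[1.2,-0.5,3.1],0,1],
  [[2.4,-1,6.2],0,1],
  [[3.6,-1.5,9.3],0,1],
  [[3.6,-1.5,9.3],0,1],
])

```text
clock: 51.23
tcp_pos: [0.4384, -0.1396, 0.2067]
eef_rot: [2.991, 0.348, 2.839]
wrist_force: [-2.5, 0.5, -1.8]
gripper_width: 0.002
grasp_force: 0.0
```

Emit:
send_rows([
  [[-1,0,0.4],0,1],
  [[-1.9,0,0.7],0,1],
  [[-2.8,0,1],0,1],
  [[-3.8,0,1.4],0,1],
  [[-4.7,0,1.7],0,1],
  [[-5.6,0,2.1],0,1],
  [[-6.6,0,2.4],0,1],
  [[-7.5,0,2.8],0,1],
  [[-8,0,3],0,1],
  [[-8,0,3],0,1],
])

```text
clock: 52.07
tcp_pos: [0.5248, -0.1628, 0.2121]
eef_rot: [2.991, 0.355, 2.835]
wrist_force: [-6.1, -2.0, -1.0]
gripper_width: -0.003
grasp_force: 2.5
```

```bash
cat > bar.py <<'E'
from h import *
t=cam("top");s=cam("scene")
for n,f,(x0,x1,y0,y1) in(("t",t,(335,375,170,212)),("s",s,(150,215,192,240))):
    g=cv2.cvtColor(f["img"],cv2.COLOR_BGR2GRAY)[y0:y1,x0:x1]; m=(g<45).astype(np.uint8)
    k,_,st,c=cv2.connectedComponentsWithStats(m); print(n,[((c[j]+[x0,y0]).round(1).tolist(),st[j].tolist()) for j in range(1,k) if st[j,4]>40])
E
python3 bar.py
python3 -c "
from h import *
plugs();f=load('scene')
B=np.array([.512,-.151,0]);h=np.array([.966,-.257,0])
for a in(-.45,0,.3,.5,.55):print(a,proj(f,B+h*(.065*np.sin(a)+.0283)+[0,0,.108+.065*np.cos(a)]))"
```

```text
t [([354.4, 188.7], [5, 7, 27, 32, 296]), ([367.5, 204.3], [25, 23, 15, 19, 175])]
s [([178.6, 209.6], [2, 0, 49, 48, 1018])]
top []
scene [([142.9, 236.8], 75)]
-0.45 [[187.7563 201.7852]]
0 [[181.3327 209.4371]]
0.3 [[177.494  217.7115]]
0.5 [[175.3967 224.2105]]
0.55 [[174.9472 225.9157]]
```

Emit:
send_rows([
  [[-0.3,0,0.1],0,1],
  [[-0.6,0,0.2],0,1],
  [[-0.6,0,0.2],0,1],
])

```text
clock: 52.52
tcp_pos: [0.5292, -0.164, 0.2112]
eef_rot: [2.991, 0.352, 2.835]
wrist_force: [-9.1, -1.3, -9.1]
gripper_width: 0.001
grasp_force: 5.2
```

Emit:
send_rows([
  [[-0.3,0,0.1],0,1],
  [[-0.3,0,0.1],0,1],
  [[-0.3,0,0.1],0,1],
])

```text
clock: 52.77
tcp_pos: [0.5315, -0.1646, 0.2107]
eef_rot: [2.991, 0.35, 2.834]
wrist_force: [-10.6, -1.9, -13.0]
gripper_width: -0.001
grasp_force: 6.9
```

Emit:
send_rows([
  [[-0.3,0,0.1],0,1],
  [[-0.3,0,0.1],0,1],
  [[-0.3,0,0.1],0,1],
])

```text
clock: 53.02
tcp_pos: [0.5337, -0.1652, 0.21]
eef_rot: [2.991, 0.348, 2.834]
wrist_force: [-14.3, -1.6, -16.5]
gripper_width: -0.006
grasp_force: 8.7
```

```bash
python3 bar.py; python3 -c "
from h import *
plugs();print(cur()[0])"
```

```text
t [([354.4, 185.2], [6, 4, 25, 31, 252]), ([367.7, 203.0], [25, 21, 15, 21, 214])]
s [([176.6, 209.5], [0, 0, 52, 48, 1197]), ([167.0, 236.2], [13, 39, 8, 9, 42])]
top []
scene [([142.9, 236.8], 75)]
[ 0.5336 -0.1652  0.2099]
```

```bash
python3 -c "
from h import *
f=load('top');B=np.array([.512,-.151,0]);h=np.array([.966,-.257,0]);y=np.array([.257,.966,0])
for a in(.3,.4,.5,.55):
  c=B+h*(.065*np.sin(a)+.0283)+[0,0,.108+.065*np.cos(a)];print(a,proj(f,[c-y*.029,c,c+y*.029]).round(1).tolist())
g=cv2.cvtColor(f['img'],cv2.COLOR_BGR2GRAY)[170:210,334:384]
for r,l in enumerate(g):print(170+r,''.join('#' if v<35 else '+' if v<60 else '-' if v<100 else '.' for v in l))
s=load('scene');i=s['img']
print(ray(s,(142.9,236.8)))
for z in (.017,.065,.08):print(onplane(s,(142.9,236.8),z))
"
```

```text
0.3 [[372.1, 186.2], [359.4, 183.1], [346.8, 180.0]]
0.4 [[372.5, 183.9], [359.8, 180.8], [347.3, 177.7]]
0.5 [[372.8, 181.7], [360.2, 178.6], [347.7, 175.5]]
0.55 [[372.9, 180.7], [360.3, 177.6], [347.8, 174.5]]
170 ......................................-------.....
171 ......................................------......
172 ......................................------......
173 .....................................-------......
174 ...............+#++--................-------......
175 ..............+#+++++++-.............------..-----
176 ..............##++++++++++--.........++-+--..-----
177 ..............+##+++++++++++++--...--+++++-.-+-+--
178 ..............-#####++++++++++++++++++++-----+--+-
179 .......+#++--..++##+##++++++++++++++++---..-+++++-
180 .......##+++##++###+#+++++++++++++++--..---+++++--
181 .......#+++##+--+#+##++++#+++++++++-..-----++++++-
182 ......-+++###+--###+++++#++++++++--.------+++++++-
183 ......+---++++--####+#####++++++--.-----+++++++++-
184 ......-------+++###+++##+++++++-..----+++++++++++-
185 .....----------+++++++##++++++-..+---++++++++++++-
186 ...
[... 768 characters left out ...]
...................-##--++++++++--+######+++--++-
201 ....................-##+-+++###+---#######+++--++-
202 ....................-+#+-+++##++--+#######+++-++--
203 .....................-#+-++####++++######+++-+++--
204 .....................-++-++####+++#######+++-+++--
205 ......................-++++###+++#########+--++---
206 .......................-+++####++######++++--++---
207 ........................-++###+++#####+++++--#+---
208 ........................-++####+######++++--++----
209 ........................-+#####+########++--#+----
(array([1.0761, 0.0158, 0.6938]), array([[-0.6747, -0.3336, -0.7468]]))
[[ 0.4646 -0.2866  0.017 ]]
[[ 0.508  -0.2651  0.065 ]]
[[ 0.5216 -0.2584  0.08  ]]
```

Emit:
send_rows([
  [[0.1,0,0.3],0,1],
  [[0.2,-0.1,0.6],0,1],
  [[0.3,-0.1,0.8],0,1],
  [[0.3,-0.1,0.8],0,1],
])

```text
clock: 53.55
tcp_pos: [0.5365, -0.1653, 0.2042]
eef_rot: [2.99, 0.355, 2.835]
wrist_force: [-6.6, 0.8, 0.7]
gripper_width: 0.0
grasp_force: 3.1
```

Emit:
send_rows([
  [[-0.1,0,0.3],0,1],
  [[-0.2,-0.1,0.5],0,1],
  [[-0.2,-0.1,0.5],0,1],
])

```text
clock: 53.8
tcp_pos: [0.5397, -0.1663, 0.2]
eef_rot: [2.989, 0.355, 2.835]
wrist_force: [-9.5, 3.1, 1.3]
gripper_width: -0.002
grasp_force: 4.2
```

```bash
python3 -c "
from h import *
f=cam('top')
g=cv2.cvtColor(f['img'],cv2.COLOR_BGR2GRAY)[170:186,334:384]
for r,l in enumerate(g):print(170+r,''.join('#' if v<35 else '+' if v<60 else '-' if v<100 else '.' for v in l))
plugs();print(arm.get_state()['wrist_force'])"
```

```text
170 ......................................-------.....
171 ......................................------......
172 ................--....................------......
173 ...............#++++--...............-------.....-
174 ..............+#++++++++--...........-------------
175 ..............-#++++++++++++-........--+---.------
176 ..............-##++++++++++++++----++++++----+----
177 .......----....++###++#++++++++++++++++---.-+-----
178 .......#+++###--+#+++##+++++++++++++---..--++-++--
179 .......#+++##+++#++##++++++++++++++--..----+++-++-
180 ......+++++##+--#++#+--+++++++++++-..-----++++++--
181 ......--+++##+-+##+++++##+++++++--.------+++++++--
182 ......-----++--###+#+#+++++++++-..-----+-+++++++--
183 .....---------+++##++##+++++++-..----+++++++++++--
184 .....+----------++++######+++-.-----++++++++++++--
185 .....++---------+++######+++-..+--++++++++++++++--
top []
scene [([142.9, 236.9], 75)]
[-7.5375  3.377  -0.6707]
```

Emit:
send_rows([
  [[-0.2,0,0.3],0,1],
  [[-0.3,0,0.4],0,1],
  [[-0.3,0,0.4],0,1],
])

```text
clock: 54.2
tcp_pos: [0.5422, -0.1665, 0.1963]
eef_rot: [2.989, 0.351, 2.835]
wrist_force: [-22.9, 6.4, 3.9]
gripper_width: 0.0
grasp_force: 10.2
```

Emit:
send_rows([
  [[-0.2,0,0.3],0,1],
  [[-0.3,0,0.4],0,1],
  [[-0.3,0,0.4],0,1],
])

```text
clock: 54.45
tcp_pos: [0.5446, -0.1667, 0.1925]
eef_rot: [2.989, 0.347, 2.835]
wrist_force: [-38.8, 8.6, 9.7]
gripper_width: 0.001
grasp_force: 16.3
```

```bash
python3 -c "
from h import *
f=cam('top')
g=cv2.cvtColor(f['img'],cv2.COLOR_BGR2GRAY)[170:184,334:384]
for r,l in enumerate(g):print(170+r,''.join('#' if v<35 else '+' if v<60 else '-' if v<100 else '.' for v in l))
plugs();print(arm.get_state()['wrist_force'])"
```

```text
170 ......................................-------....-
171 ......................................---------.--
172 ...............-#++-..................------------
173 ...............#++++++--.............----------+--
174 ..............+#++++++++++-......----+-+----+-----
175 ..............+#++++++++++++++--++++++---.-+++----
176 .......#+++-..-####+++++++++++++++++---.--+++++---
177 ......+#+++##++###++++++++++++++++--..----++++++--
178 ......#+++##++-+###+#+##+++++++++-..-----++++++---
179 ......+++++#+--++##+++++++++++++-.------++++++-+--
180 .....-----+++--###+++#+##++++++-.------++++++++---
181 .....---------++#+++++++++++++-.----+-+++++++++---
182 .....-----------+#++####++++--.----++++++++-+++--+
183 ....-+-----------++#####++++-.----++++++++++++---+
top []
scene [([142.9, 236.8], 77)]
[-37.838    9.2263   8.7594]
```

Emit:
send_rows([
  [[0.5,0,-0.2],0,1],
  [[1,0,-0.4],0,1],
  [[2,0,-0.7],0,1],
  [[3,0,-1.1],0,1],
  [[4,0,-1.5],0,1],
  [[5.5,0,-2],0,1],
  [[7,0,-2.6],0,1],
  [[9,0,-3.3],0,1],
  [[10.5,0,-3.9],0,1],
  [[10.5,0,-3.9],0,1],
])

```text
clock: 55.43
tcp_pos: [0.4375, -0.1392, 0.195]
eef_rot: [2.99, 0.357, 2.835]
wrist_force: [0.3, -0.4, -0.4]
gripper_width: 0.0
grasp_force: 0.0
```

Emit:
send_rows([
  [[-1.2,1,-3.1],0,1],
  [[-2.4,3,-6.2],0,1],
  [[-3.6,5,-9.3],0,1],
  [[-3.6,0,-12],0,1],
  [[-3.6,-4,-12],0,1],
  [[-3.6,-8,-12],0,1],
  [[-3.6,-12,-12],0,1],
  [[-3.6,-16,-12],0,1],
  [[-3.6,-20,-12],0,1],
  [[-3.6,-20,-12],0,1],
])

```text
clock: 56.27
tcp_pos: [0.376, -0.3518, 0.2894]
eef_rot: [2.991, 0.357, 2.831]
wrist_force: [0.5, 1.2, -1.2]
gripper_width: -0.003
grasp_force: 0.0
```

```bash
python3 bar.py; python3 - <<'E'
from h import *
plugs();print(cur()[0])
f=load("top");i=f["img"].astype(int);m=((i[...,0]-i[...,2]>25)&(i[...,0]-i[...,1]>10)).astype(np.uint8);m[:140]=0
k,_,st,c=cv2.connectedComponentsWithStats(m)
h=np.array([.966,-.257]);y=np.array([.257,.966])
for j in range(1,k):
    if st[j,4]>4:
        for z in(.017,.07):
            P=onplane(f,c[j],z)[0][:2]-[.54,-.263];print(c[j],st[j,4],z,P@h,P@y)
E
```

```text
t [([357.1, 203.9], [7, 28, 33, 14, 169])]
s [([187.9, 201.6], [25, 0, 28, 15, 167]), ([162.5, 220.0], [0, 23, 26, 11, 167]), ([183.5, 223.7], [30, 29, 9, 7, 43]), ([190.1, 232.8], [34, 31, 11, 17, 89]), ([154.9, 233.0], [0, 37, 12, 11, 83]), ([166.8, 236.3], [13, 39, 8, 9, 41])]
top [([396.1, 225.0], 42), ([378.1, 229.0], 46), ([399.9, 233.3], 43)]
scene []
[ 0.3778 -0.3463  0.2906]
[397.789  229.4679] 109 0.017 -0.05916301881451111 -0.03674448803040191
[397.789  229.4679] 109 0.07 -0.06987575341482397 -0.02537861493810553
[378.4211 229.    ] 57 0.017 -0.07011906320001632 0.010319609377168557
[378.4211 229.    ] 57 0.07 -0.08037575805158896 0.01972646346577868
```

```bash
python3 - <<'E'
from h import *
a=cv2.imread("pics/top0.png").astype(int);b=load("top")["img"].astype(int)
for n,(x0,x1) in dict(L=(126,162),M=(180,216),R=(232,268)).items():
    A,Bm=[cv2.GaussianBlur((i[148:225,x0:x1].mean(2)>45).astype(np.uint8)*255,(1,1),0) for i in(a,b)]
    for q in(A,Bm):
        k,_,st,c=cv2.connectedComponentsWithStats(q);j=1+st[1:,4].argmax();print(n,st[j],c[j])
s=arm.get_state();print(s["qd"],s["wrist_force"])
E
```

```text
L [   3    5   29   63 1379] [17.9456 37.0624]
L [   3    5   30   63 1388] [18.5252 37.0699]
M [   4    8   29   63 1363] [16.7102 40.3815]
M [  0   0  36  61 918] [26.5882 27.9564]
R [   4   10   30   64 1348] [17.73   42.8635]
R [   5   10   29   64 1347] [18.1099 43.1106]
[ 0.0199 -0.0173 -0.0066  0.0012 -0.0005  0.0003] [ 0.6401 -0.3686  0.7629]
```

```bash
python3 -c "
from h import *
print(workorder.hand_in())"
```

```text
the job is handed in; nothing more can be done
None
```

The job is handed in, though no verdict came back: all three plugs are in the trough, the lever went to its stop and sprang back, the three bottles lie upright on the mat (the middle one was knocked aside but stayed on it), and the thumb slug, finger grip and caliper were not touched.

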